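# Set the hanging bushes in plywood plaques

## Task

Use the bench press to set the brass bush of every plywood plaque fully home, its flange down on the wood: slide the plaque along the press bed until its bush sits under the die, then push the press bar right down near its middle so that both ends go down evenly, and let it come back up. Do not push the bushes in with the fingers. Lay every finished plaque flat on the floor of the plywood tray, bush up and not on top of another, and leave the tin, the jar and the brush pot alone.

Things in the scene. Friction and masses are not known exactly. Their poses are not given: they have to be found in the camera images.
- plaque_a: one of up to three identical birch plywood hanging plaques, a flat bar 180 long (its x) x 40 wide (y) x 10 thick, about 70 g, plain wood; may be absent. Origin at the centre of its underside, z up. Its flanged brass bush is on the centre line 22 mm from one end, at x = +68 mm (point hole); the other end is bare
- plaque_b: one of up to three identical birch plywood hanging plaques, a flat bar 180 long (its x) x 40 wide (y) x 10 thick, about 70 g, plain wood; may be absent. Origin at the centre of its underside, z up. Its flanged brass bush is on the centre line 22 mm from one end, at x = +68 mm (point hole); the other end is bare
- plaque_c: one of up to three identical birch plywood hanging plaques, a flat bar 180 long (its x) x 40 wide (y) x 10 thick, about 70 g, plain wood; may be absent. Origin at the centre of its underside, z up. Its flanged brass bush is on the centre line 22 mm from one end, at x = +68 mm (point hole); the other end is bare
- hole_a (a point): point on the top face (10 mm above the underside) of plaque_a at the axis of its bush
- hole_b (a point): point on the top face (10 mm above the underside) of plaque_b at the axis of its bush
- hole_c (a point): point on the top face (10 mm above the underside) of plaque_c at the axis of its bush
- bush_a (a joint): how far the bush of plaque_a has been pushed down, m: 0 = as it starts, its flange 5 mm off the wood and its top 16.5 mm above the plaque's underside; 0.005 = home, flange (1.5 mm thick, 8 mm in diameter) on the wood. A tight fit: it needs about 15 N straight down on it and stays where it was pushed
- bush_b (a joint): how far the bush of plaque_b has been pushed down, m: 0 = as it starts, its flange 5 mm off the wood and its top 16.5 mm above the plaque's underside; 0.005 = home, flange (1.5 mm thick, 8 mm in diameter) on the wood. A tight fit: it needs about 15 N straight down on it and stays where it was pushed
- bush_c (a joint): how far the bush of plaque_c has been pushed down, m: 0 = as it starts, its flange 5 mm off the wood and its top 16.5 mm above the plaque's underside; 0.005 = home, flange (1.5 mm thick, 8 mm in diameter) on the wood. A tight fit: it needs about 15 N straight down on it and stays where it was pushed
- press: bench bush press, fixed. Steel bed plate 10 thick, 190 wide (y), x -165 to +110; grey column at the back (x 60 to 105), grey head 46 wide over the bed to x = -25 (underside 80, top 135 above the table). Open in front and at the sides, no stop or fence. Origin on the table straight below the die; x points from the open front to the column: work is slid in towards +x
- die_tip (a point): centre of the lower face of the die (steel tip 4 in diameter under the head); at rest 32 above the table = 22 above the bed = 5.5 above the top of an unset bush on the bed. It moves straight down, 39 mm per rad of the bar. To set a bush the die must land on it: axes within 4 mm
- press_bar (a joint): angle of the press bar, rad: 0 = up (a spring of 3 to 5 N at the bar returns it), 0.32 = fully down (stop). It drives the die: this meets an unset bush at about 0.14, and the bush is home at about 0.29 to 0.31; setting takes about 8 to 10 N at the bar
- bar_rack (a joint): sideways racking of the bar, rad: 0 = both ends level, positive = the end at the press's +y higher. The bail is sprung (3 N m per rad), so a push off the middle lowers one end more than the other: 0.04 rad is 9 mm between the ends
- bar_mid (a point): top of the press bar at its middle. The bar is a round steel rod 18 thick, 220 long along the press's y, 48 in front of the die axis; an arm near each end carries it from a hinge at the back, 80 behind the die axis, 110 above the table. Up, its top is 140 above the table; fully down about 41 lower
- tray: shallow plywood tray for the finished plaques, fixed: 300 (x) x 230 (y) outside, walls 5 thick and 16 high, floor 5 thick. Origin at the centre of its underside
- mat: green cutting mat 320 x 240 x 3 on which the plaques wait, fixed. Origin at the centre of its underside
- tin: bystander: flat closed tin 80 (x) x 110 (y) x 30. Origin at the centre of its underside
- jar: bystander: glass jar with a lid, 68 in diameter, 75 high. Origin at the centre of its underside
- brush_pot: bystander: pot 68 in diameter and 90 high with brushes standing in it. Origin at the centre of its underside
Not all that is in view belongs to the job. Leave any white look-alike of the plaque_a alone.

How it is judged:
By the outcome, as a careful person would: the job done as asked, in the order asked, and still so for the second after the job is handed in, with the robot touching nothing.
Of plaque_a, plaque_b, plaque_c only 2 to 3 are there at a start; the rules pass over those that are not, and their reading is None.
At some moment in a run one of plaque_a, plaque_b, plaque_c may be knocked a few centimetres aside while the robot is not near it.
Once in a run the grip may slacken for a moment while it holds something.
It also fails if it takes over 210 s, if anything falls off the work surface, if the arm or the gripper's body presses on something with over 40 N, if the wrist force passes 120 N, or if a joint passes its speed limit or range.

## Robot

A 6-joint arm with a two-finger parallel gripper is mounted at the origin on the work surface. World frame = base frame: x ahead of the robot, y to its left, z up, the work surface at z = 0. Lengths are in m, angles in rad, forces in N, time in s.
With the tool pointing down it reaches from about 0.25 to 0.725 m from the base axis. Payload 4 kg.
Tool frame: the origin (TCP) lies at the very end of the fingers, on their centre line; the grasp point (between the pads) lies 19 mm behind it; z points along the fingers, y is the line along which they close (so a half turn about z gives the same grasp; the last joint's range is limited). The gripper opens to 85 mm and grips with 20 to 120 N. Pads are 22 mm wide; open, the fingers measure 114 mm over their backs; the gripper's body (76 mm by 85 mm) begins 54 mm behind the grasp point. The pads swing forward as they close: fully open they stand 13 mm farther back than shut.
Start: joints at [-1.158, 0.241, 0.005, 1.335, 0, 1.571], TCP at [0.201, -0.458, 0.231] pointing down, gripper open.
Joint ranges: [-2.72, 2.72], [-1.05, 1.87], [-1.09, 1.28], [-1.99, 2.15], [-1.42, 1.44], [-3.14, 3.14]. Speed limits (rad/s): [2.79, 2.79, 3.14, 3.14, 3.14, 3.14].

## Interface

Orientations are given as a unit quaternion [x, y, z, w].
In Python, from workcell import bot, vision, workorder, boxes_of gives the robot as it stands.
- The arm moves only by the tool send_rows, never from a script. Its argument "motion" is text: rows parted by semicolons, each of 5 numbers parted by spaces: the closure, from -1 (fully open) to 1 (shut), so that 0 is half open, then the shift along the tool's x, y, z in cm, then the turn about the tool's z in rad. In form: claw x y z twist; .... A call has 1 to 5 rows; each row is the pose to reach, as a shift and turn from the pose commanded when the call began, along the tool's axes at that moment; what a row does not reach only later rows make up. A row lasts 1/10 s, in which the tool goes at most 50 mm and 8.59 degrees, less where a joint would pass 70% of its speed; a pose out of reach is approached as far as the arm can. A call with a gripper value outside its range is refused whole. The fingers move at their own pace and stop on an object; the grip force is fixed at half the most. Time passes only in rows, so rows that repeat a pose let the fingers close. It gives the time, the measured TCP pose, the force, the opening and the grip force at its end, in the units of the state.
- bot.get_obs(): the state, without advancing time (a new reading comes with each control period).
- vision.camera(name): name is "side" or "top" or "wrist"; returns the picture (480x640x3 uint8, red, green, blue); there is no depth.
- vision.camera_model(name): a dict with "fov_y" (degrees; the focal length in pixels is half the picture's height over the tangent of half this angle, whatever the lens; pixels are square), "cx", "cy" (the principal point, pixels), "world_from_camera" (4x4, takes a point from camera to world coordinates); the wrist camera has in their place "hand_eye" (4x4, takes a point from camera to tool coordinates, whose origin is the TCP and whose axes are the flange's). Camera axes: x right, y down, z forward; pixel columns grow to the right and rows downward; lengths in m; the calibration is good to about 2 mm. A picture is of the moment at which its call begins: read the wrist's pose just before it. camera_model takes no time and is no camera call.
- workorder.job_done(): hands the job in; it is judged then, once.
Trained networks look in the newest picture that a camera, given by its name, has taken for a name from the list of things; names that differ only in an ending like _2 or _b are one class to them, and where a whole thing is asked for, a point or a joint stands for the part that bears it (a point fixed in the world has none). Each returns a list of dicts, best first, with "conf" (0 to 1); they miss things now and then, are a little off and sometimes report something else, mostly with a low value. They report only what shows in the picture. A call takes as long as a camera call. They do not tell look-alikes from the thing itself.
- boxes_of(camera, target): "rect" ([centre column, centre row, width, height] in pixels, round what is visible of it).
The state is a dict: "clock": time; "joint_pos": joint angles; "joint_vel": joint speeds; "tau": joint torques, N m; "eef_pos": TCP position; "tool_rot": TCP orientation; "ft_force": force on the tool from outside, world axes, zero at the start; "ft_torque": the same for the moment, N m; "grip_width": finger opening in m; "grasp_force": force on a finger pad.
Only numpy, scipy, OpenCV 4.12 (cv2) and the standard library are available. Lean on these libraries where they do the work, as an engineer would, in place of code of your own. Each camera call takes 0.05 s, during which the arm holds its last target. There are 200 camera calls.

## Working session

There is one attempt and no reset: what is moved stays moved. The work goes in short steps, Python scripts to look and compute and a tool call to move; the robot and the scene stay as the last step left them, time stands still between calls to the robot, and variables do not carry over. Pictures are saved under pics/ and viewed, at most 14 in all, crops included, and the job is handed in when it is done.

Besides the shell and the picture viewer there is one more tool, called after "Request:" as name(argument=value, ...) on one line, values as JSON. send_rows: Moves the arm, as the interface text tells. Its arguments: {"type":"object","properties":{"motion":{"type":"string"}},"required":["motion"]}

```bash
ls; mkdir -p pics; python3 - <<'E'
from workcell import bot, vision, workorder, boxes_of
import cv2,numpy as np
o=bot.get_obs();print(o)
for c in("top","side"):
    im=vision.camera(c);cv2.imwrite(f"pics/{c}0.png",im[:,:,::-1])
    m=vision.camera_model(c);print(c,m)
    for t in("plaque_a","press","tray","mat","tin","jar","brush_pot","hole_a","bar_mid"):
        print(t,[(np.round(b["rect"]).tolist(),round(b["conf"],2)) for b in boxes_of(c,t)][:5])
print(vision.camera_model("wrist"))
E
```

```text
pics
{'clock': 0.0, 'joint_pos': array([-1.15799591e+00,  2.41417406e-01,  3.69741235e-03,  1.33522754e+00,
       -2.05801994e-05,  1.57080822e+00]), 'joint_vel': array([ 1.28918995e-03,  2.52077457e-04, -2.96286066e-04,  6.44514606e-04,
       -4.70740425e-05, -4.06020835e-04]), 'tau': array([ 9.34702693e-04, -3.72316504e+01,  2.52407956e+01,  1.68258289e-02,
       -3.39008864e-05, -5.90560902e-06]), 'eef_pos': array([ 0.20031884, -0.45740138,  0.23040054]), 'tool_rot': array([ 9.78775638e-01,  2.04931924e-01, -2.30509880e-04, -1.05066398e-03]), 'ft_force': array([-0.81910897, -0.08717539,  0.01772758]), 'ft_torque': array([-0.0059042 ,  0.02080202,  0.01834239]), 'grasp_force': 0.0, 'grip_width': 0.085594517927111}
top {'fov_y': 50.620791840735066, 'cx': 324.07884967075523, 'cy': 247.42480568388424, 'world_from_camera': array([[ 1.92211908e-02, -9.98441305e-01,  5.23975737e-02,
         4.32444332e-01],
       [-9.99686800e-01, -2.00323693e-02, -1.50002039e-02,
        -6.35643842e-04],
       [ 1.60264708e-02, -5.20928410e-02, -9.98513639e-01,
         1.13616040e+00],
       [ 
[... 1495 characters left out ...]
6.0], 0.66), ([265.0, 214.0, 150.0, 141.0], 0.24)]
jar []
brush_pot [([325.0, 106.0, 28.0, 84.0], 0.81)]
hole_a [([396.0, 191.0, 64.0, 51.0], 0.94), ([488.0, 268.0, 29.0, 35.0], 0.79), ([430.0, 209.0, 70.0, 49.0], 0.75)]
bar_mid [([252.0, 189.0, 114.0, 86.0], 0.84)]
{'fov_y': 68.32192588756457, 'cx': 317.2428095248708, 'cy': 239.09339087838802, 'hand_eye': array([[ 1.78533113e-04, -9.55826432e-01, -2.93931625e-01,
         7.58056587e-02],
       [ 9.99999789e-01, -1.27617395e-05,  6.48896093e-04,
        -8.05539644e-05],
       [-6.23983116e-04, -2.93931679e-01,  9.55826228e-01,
        -1.42077711e-01],
       [ 0.00000000e+00,  0.00000000e+00,  0.00000000e+00,
         1.00000000e+00]])}
```

```bash
python3 - <<'E'
import cv2
a=cv2.imread("pics/top0.png");cv2.imwrite("pics/top0c.png",cv2.resize(a[70:420,110:530],None,fx=1.7,fy=1.7,interpolation=cv2.INTER_CUBIC))
E
```

```text
(no output)
```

View pics/top0c.png

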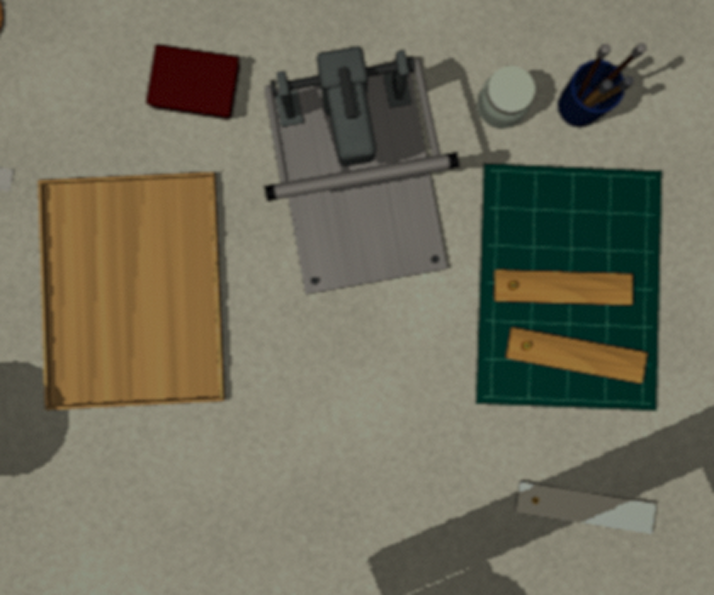

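View pics/side0.png

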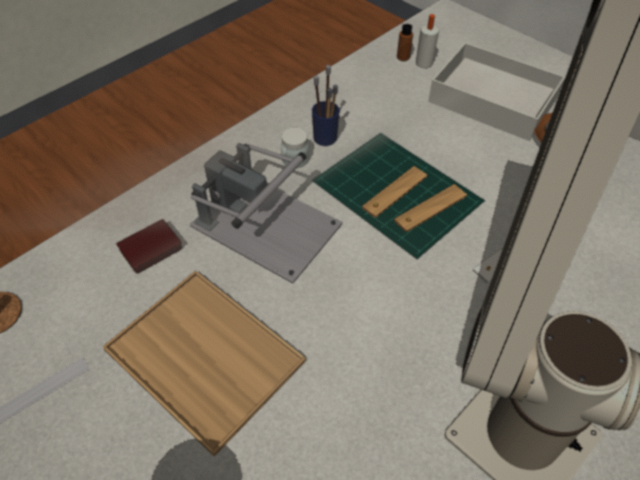

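The top view shows two wooden plaques on the mat, with the bush ends at crop (513,285) and (527,345), and a white look-alike off the mat. The press front faces the robot, and the tray is on the left and empty. I'll turn these into positions next.

```bash
cat > h.py <<'E'
from workcell import bot, vision, workorder, boxes_of
import cv2,numpy as np
from scipy.spatial.transform import Rotation as R
def T(cam,o=None):
    m=vision.camera_model(cam)
    if cam!="wrist": return m,m["world_from_camera"]
    o=o or bot.get_obs(); t=np.eye(4); t[:3,:3]=R.from_quat(o["tool_rot"]).as_matrix(); t[:3,3]=o["eef_pos"]
    return m,t@m["hand_eye"]
def w(cam,uv,z,o=None):
    m,t=T(cam,o); f=240/np.tan(np.radians(m["fov_y"]/2))
    uv=np.atleast_2d(uv).astype(float)
    d=np.c_[(uv[:,0]-m["cx"])/f,(uv[:,1]-m["cy"])/f,np.ones(len(uv))]@t[:3,:3].T
    return t[:3,3]+d*((z-t[2,3])/d[:,2])[:,None]
def px(cam,p,o=None):
    m,t=T(cam,o); f=240/np.tan(np.radians(m["fov_y"]/2)); q=(np.atleast_2d(p)-t[:3,3])@t[:3,:3]
    return np.c_[q[:,0]/q[:,2]*f+m["cx"],q[:,1]/q[:,2]*f+m["cy"]]
def yaw(o): 
    x=R.from_quat(o["tool_rot"]).as_matrix()[:,0]; return np.arctan2(x[1],x[0])
def snap(cam,name):
    o=bot.get_obs(); im=vision.camera(cam); cv2.imwrite(f"pics/{name}.png",im[:,:,::-1]); return o,im
def plaques(im,cam,zt,o=None,lo=(8,60,60),hi=(25,255,255),amin=300):
    """min area rects of wood coloured blobs, in world at height zt"""
    hsv=cv2.cvtColor(im,cv2.COLOR_RGB2HSV); k=cv2.morphologyEx(cv2.inRange(hsv,lo,hi),cv2.MORPH_OPEN,np.ones((3,3)))
    out=[]
    for c in cv2.findContours(k,cv2.RETR_EXTERNAL,cv2.CHAIN_APPROX_NONE)[0]:
        if cv2.contourArea(c)<amin: continue
        p=(w(cam,c[:,0,:],zt,o)[:,:2]*1000).astype(np.float32); (x,y),(a,b),th=cv2.minAreaRect(p)
        if a<b: a,b,th=b,a,th+90
        out.append((round(x),round(y),round(a),round(b),round(th,1),c[:,0].mean(0).round().tolist()))
    return out
def rel(o,p,yawt=None):
    """shift in tool axes (cm) from the measured pose to world p"""
    r=R.from_quat(o["tool_rot"]).as_matrix(); return (r.T@(np.array(p)-o["eef_pos"])*100).round(2)
E
python3 - <<'E'
from h import *
im=cv2.imread("pics/top0.png")[:,:,::-1].copy()
for r in plaques(im,"top",.013): print(r)
c=lambda l:np.array(l)/1.7+[110,70]
print("bedfront",w("top",c([(308,292),(449,267)]),.01))
print("bar",w("top",c([(270,192),(454,161)]),.131))
print("tray",w("top",c([(40,182),(216,173),(223,398),(46,408)]),.016))
print(yaw(bot.get_obs()))
E
```

```text
(428, -295, 182, 42, 80.5, [449.0, 279.0])
(516, -277, 179, 42, 89.4, [441.0, 239.0])
(501, 287, 303, 235, 4.0, [186.0, 241.0])
(859, 515, 100, 100, 137.6, [89.0, 79.0])
(994, -6, 1453, 122, 91.6, [323.0, 22.0])
bedfront [[ 0.50266194  0.05577208  0.01      ]
 [ 0.53926129 -0.12828749  0.01      ]]
bar [[ 0.61167024  0.09687367  0.131     ]
 [ 0.65328554 -0.11870966  0.131     ]]
tray [[0.63868383 0.40723432 0.016     ]
 [0.65564025 0.17909326 0.016     ]
 [0.36316071 0.16185649 0.016     ]
 [0.34623282 0.38825349 0.016     ]]
0.41280793168228824
```

Request:
send_rows(motion="-1 0 0 -4 0.15;-1 0 0 -4 0.3")

```text
clock: 1.2
eef_pos: [0.2013, -0.4597, 0.2755]
tool_rot: [0.999, 0.053, 0.001, 0.003]
ft_force: [0.3, -0.3, 0.5]
grip_width: 0.0853
grasp_force: 0.0
```

Request:
send_rows(motion="-1 5 -2 0 0.14;-1 10 -4 0 0.28;-1 15 -6 0 0.42;-1 20 -8 0 0.56;-1 24 -10 0 0.7")

```text
clock: 1.7
eef_pos: [0.3987, -0.3495, 0.2714]
tool_rot: [0.961, -0.275, 0.0, 0.0]
ft_force: [-0.1, -1.0, 0.1]
grip_width: 0.0855
grasp_force: 0.0
```

Request:
send_rows(motion="-1 0 0 0 0.14;-1 0 0 0 0.28;-1 0 0 0 0.42;-1 0 0 0 0.56;-1 0 0 0 0.7")

```text
clock: 2.2
eef_pos: [0.3235, -0.4043, 0.2713]
tool_rot: [0.887, -0.458, 0.019, -0.046]
ft_force: [0.2, 0.0, -0.7]
grip_width: 0.0852
grasp_force: 0.0
```

Request:
send_rows(motion="-1 0 0 0 0.14;-1 0 0 0 0.28;-1 0 0 0 0.28;-1 0 0 0 0.28")

```text
clock: 2.6
eef_pos: [0.2442, -0.4401, 0.2714]
tool_rot: [0.837, -0.543, 0.022, -0.069]
ft_force: [0.6, -0.8, 0.5]
grip_width: 0.0854
grasp_force: 0.0
```

```bash
python3 - <<'E'
from h import *
o,im=snap("wrist","w1"); print(o["joint_pos"].round(2),o["eef_pos"],yaw(o))
for r in plaques(im,"wrist",.013,o,amin=1000): print(r)
o,im=snap("top","t1")
for r in plaques(im,"top",.013): print(r)
E
```

```text
[-1.15  0.26  0.13  1.48  0.14  3.14] [ 0.2442118  -0.44007987  0.27142759] -1.148093679852417
(419, 179, 123, 68, 34.7, [112.0, 469.0])
(425, -297, 183, 42, 80.4, [174.0, 226.0])
(513, -280, 182, 45, 89.4, [107.0, 207.0])
(428, -295, 182, 42, 80.6, [449.0, 279.0])
(516, -277, 179, 42, 89.4, [441.0, 239.0])
(501, 287, 303, 235, 4.0, [186.0, 241.0])
(859, 515, 100, 100, 137.6, [89.0, 79.0])
(994, -6, 1453, 122, 91.6, [323.0, 22.0])
```

View pics/w1.png

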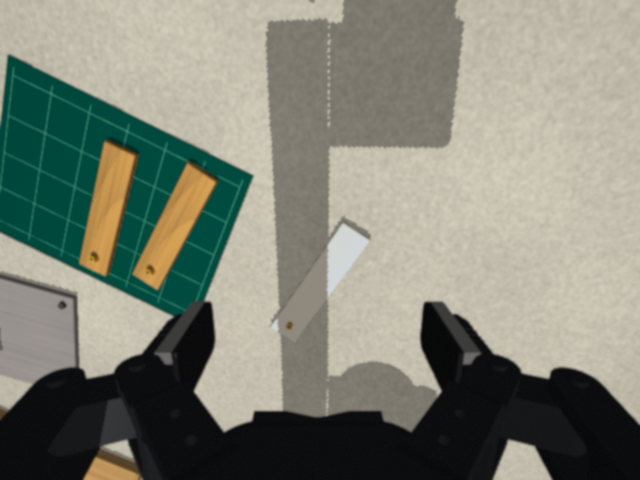

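The wrist picture shows both plaques at (108,208) and (175,226). The last joint is at its limit, so I'll turn it the other way.

Request:
send_rows(motion="-1 0 0 0 -0.14;-1 0 0 0 -0.28;-1 0 0 0 -0.42;-1 0 0 0 -0.56;-1 0 0 0 -0.7")

```text
clock: 3.2
eef_pos: [0.2472, -0.4388, 0.2717]
tool_rot: [0.973, -0.217, 0.045, -0.058]
ft_force: [-0.5, -0.6, 0.0]
grip_width: 0.0851
grasp_force: 0.0
```

Request:
send_rows(motion="-1 0 0 0 -0.14;-1 0 0 0 -0.28;-1 0 0 0 -0.42;-1 0 0 0 -0.56;-1 0 0 0 -0.7")

```text
clock: 3.7
eef_pos: [0.2473, -0.4387, 0.2717]
tool_rot: [0.989, 0.13, 0.062, -0.039]
ft_force: [0.0, -0.3, -1.0]
grip_width: 0.0853
grasp_force: 0.0
```

Request:
send_rows(motion="-1 0 0 0 -0.14;-1 0 0 0 -0.28;-1 0 0 0 -0.42;-1 0 0 0 -0.56;-1 0 0 0 -0.7")

```text
clock: 4.2
eef_pos: [0.2473, -0.4387, 0.2717]
tool_rot: [0.884, 0.461, 0.072, -0.015]
ft_force: [0.7, 0.2, -0.5]
grip_width: 0.0857
grasp_force: 0.0
```

Request:
send_rows(motion="-1 0 0 0 -0.14;-1 0 0 0 -0.28;-1 0 0 0 -0.42;-1 0 0 0 -0.56;-1 0 0 0 -0.7")

```text
clock: 4.7
eef_pos: [0.2473, -0.4387, 0.2717]
tool_rot: [0.673, 0.736, 0.073, 0.011]
ft_force: [0.2, 0.6, 0.7]
grip_width: 0.0851
grasp_force: 0.0
```

Request:
send_rows(motion="-1 0 0 0 -0.14;-1 0 0 0 -0.28;-1 0 0 0 -0.42;-1 0 0 0 -0.56;-1 0 0 0 -0.7")

```text
clock: 5.2
eef_pos: [0.2473, -0.4388, 0.2716]
tool_rot: [0.379, 0.922, 0.065, 0.035]
ft_force: [-1.2, -0.7, 0.1]
grip_width: 0.0854
grasp_force: 0.0
```

Request:
send_rows(motion="-1 0 0 0 -0.14;-1 0 0 0 -0.28;-1 0 0 0 -0.42;-1 0 0 0 -0.56;-1 0 0 0 -0.7")

```text
clock: 5.7
eef_pos: [0.2473, -0.4387, 0.2717]
tool_rot: [0.04, 0.996, 0.049, 0.055]
ft_force: [-0.6, -0.1, -0.4]
grip_width: 0.0854
grasp_force: 0.0
```

```bash
python3 - <<'E'
from h import *
o=bot.get_obs(); print(o["joint_pos"].round(2),o["eef_pos"],yaw(o),R.from_quat(o["tool_rot"]).as_matrix()[:,2])
E
```

```text
[-1.14  0.26  0.13  1.48  0.14 -1.07] [ 0.24727557 -0.43872816  0.2716596 ] 3.0557162202581303 [ 0.11346237  0.09249266 -0.98922768]
```

Request:
send_rows(motion="-1 0 0 0 -0.14;-1 0 0 0 -0.28;-1 0 0 0 -0.42;-1 0 0 0 -0.56;-1 0 0 0 -0.7")

```text
clock: 6.2
eef_pos: [0.2473, -0.4387, 0.2717]
tool_rot: [-0.304, 0.95, 0.027, 0.068]
ft_force: [-0.4, 0.3, 0.0]
grip_width: 0.0856
grasp_force: 0.0
```

Request:
send_rows(motion="-1 0 0 0 -0.14;-1 0 0 0 -0.28;-1 0 0 0 -0.42;-1 0 0 0 -0.56;-1 0 0 0 -0.7")

```text
clock: 6.7
eef_pos: [0.2473, -0.4387, 0.2717]
tool_rot: [-0.611, 0.788, 0.002, 0.073]
ft_force: [-0.8, 0.1, 0.0]
grip_width: 0.0852
grasp_force: 0.0
```

Request:
send_rows(motion="-1 0 0 0 -0.14;-1 0 0 0 -0.28;-1 0 0 0 -0.42;-1 0 0 0 -0.56;-1 0 0 0 -0.65")

```text
clock: 7.2
eef_pos: [0.2473, -0.4387, 0.2717]
tool_rot: [0.831, -0.552, 0.022, -0.07]
ft_force: [-0.6, 0.2, 0.3]
grip_width: 0.0857
grasp_force: 0.0
```

Request:
send_rows(motion="-1 0 0 0 -0.14;-1 0 0 0 -0.28")

```text
clock: 7.4
eef_pos: [0.2943, -0.4098, 0.2713]
tool_rot: [0.875, -0.482, 0.021, -0.044]
ft_force: [0.5, 0.4, 0.4]
grip_width: 0.0853
grasp_force: 0.0
```

```bash
cat > s.py <<'E'
from h import *
o=bot.get_obs(); print(o["joint_pos"].round(3),o["eef_pos"].round(4),"yaw",yaw(o).round(3),"z",R.from_quat(o["tool_rot"]).as_matrix()[:,2].round(3))
E
python3 s.py
```

```text
[-1.007  0.24   0.105  1.442  0.097 -3.14 ] [ 0.2943 -0.4098  0.2713] yaw -1.008 z [ 0.079  0.058 -0.995]
```

Request:
send_rows(motion="-1 0 0 0 -0.14;-1 0 0 0 -0.28")

```text
clock: 7.6
eef_pos: [0.3411, -0.3689, 0.2715]
tool_rot: [0.911, -0.413, 0.016, -0.017]
ft_force: [-0.8, -0.8, 0.8]
grip_width: 0.0854
grasp_force: 0.0
```

```bash
python3 s.py
```

```text
[-0.851  0.219  0.081  1.417  0.043 -3.141] [ 0.3411 -0.3689  0.2715] yaw -0.852 z [ 0.043  0.017 -0.999]
```

Request:
send_rows(motion="-1 0 0 0 -0.14;-1 0 0 0 -0.23")

```text
clock: 7.8
eef_pos: [0.3795, -0.3234, 0.2715]
tool_rot: [0.939, -0.344, 0.01, 0.007]
ft_force: [0.9, -0.7, -0.3]
grip_width: 0.0858
grasp_force: 0.0
```

```bash
python3 s.py
```

```text
[-0.702  0.206  0.064  1.407 -0.006 -3.141] [ 0.3795 -0.3234  0.2715] yaw -0.703 z [ 0.013 -0.02  -1.   ]
```

Request:
send_rows(motion="-1 2 -1.6 2.4 0.14;-1 4 -3.2 4.8 0.28;-1 6 -4.8 7.2 0.42;-1 8 -6.4 9.6 0.56;-1 10.6 -8.3 12 0.7")

```text
clock: 8.3
eef_pos: [0.5145, -0.3328, 0.1525]
tool_rot: [0.76, -0.649, 0.011, 0.003]
ft_force: [-0.1, 0.1, 0.2]
grip_width: 0.0854
grasp_force: 0.0
```

Request:
send_rows(motion="-0.7 0 0 0 0.14;-0.7 0 0 0 0.17;-0.7 0 0 0 0.17")

```text
clock: 8.6
eef_pos: [0.5139, -0.3329, 0.1524]
tool_rot: [-0.705, 0.709, -0.011, -0.002]
ft_force: [-0.1, 0.7, 0.5]
grip_width: 0.0724
grasp_force: 0.0
```

```bash
python3 s.py; python3 - <<'E'
from h import *
o,im=snap("wrist","w2")
for r in plaques(im,"wrist",.013,o,amin=1000): print(r)
E
```

```text
[-0.57   0.488  0.159  1.222 -0.009 -2.135] [ 0.5139 -0.3329  0.1524] yaw -1.577 z [ 0.012 -0.018 -1.   ]
(516, -279, 180, 40, 89.5, [318.0, 279.0])
(428, -297, 180, 42, 80.6, [421.0, 262.0])
```

View pics/w2.png

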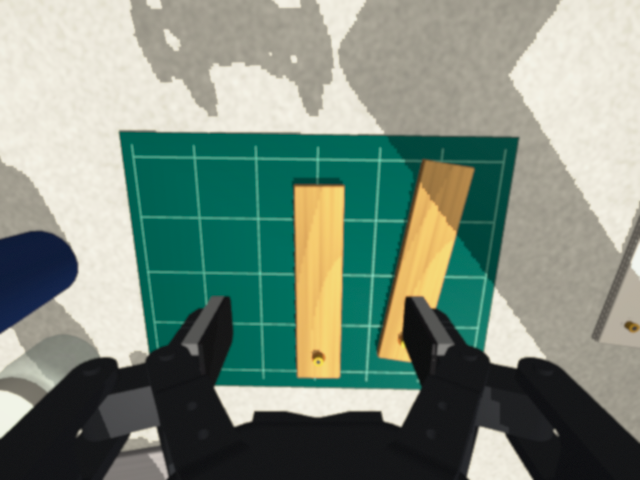

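The wrist view is centred on the first plaque, with its bush at (318,357). Going down to grip it.

Request:
send_rows(motion="-0.7 -0.7 0 4 0;-0.7 -0.7 0 8 0;-0.7 -0.7 0 11.5 0;-0.7 -0.7 0 14 0;-0.7 -0.7 0 15.1 0")

```text
clock: 9.15
eef_pos: [0.5133, -0.3288, -0.0003]
tool_rot: [-0.704, 0.71, -0.009, -0.003]
ft_force: [-0.5, -0.7, 0.4]
grip_width: 0.0729
grasp_force: 0.0
```

Request:
send_rows(motion="1 0 0 0 0;1 0 0 0 0;1 0 0 0 0;1 0 0 0 0;1 0 0 0 0")

```text
clock: 9.65
eef_pos: [0.5163, -0.3312, 0.0044]
tool_rot: [-0.704, 0.71, -0.013, -0.002]
ft_force: [-0.1, 0.5, 7.1]
grip_width: 0.0383
grasp_force: 60.9
```

Request:
send_rows(motion="1 0 0 -1 0;1 0 0 -2 0;1 0 0 -3 0;1 0 0 -4 0;1 0 0 -4 0")

```text
clock: 10.15
eef_pos: [0.5155, -0.3303, 0.0444]
tool_rot: [-0.704, 0.71, -0.013, -0.002]
ft_force: [-0.1, -0.6, -1.6]
grip_width: 0.0381
grasp_force: 60.2
```

```bash
python3 s.py; python3 - <<'E'
from h import *
o,im=snap("wrist","w3");  snap("side","s3")
for z in(.05,.055): 
  for r in plaques(im,"wrist",z,o,amin=1000): print(r)
E
```

```text
[-0.565  0.577  0.005  0.974 -0.01  -2.127] [ 0.5155 -0.3303  0.0444] yaw -1.58 z [ 0.015 -0.021 -1.   ]
(456, -261, 38, 14, 126.7, [448.0, 441.0])
(516, -322, 93, 41, 90.1, [317.0, 317.0])
(442, -348, 83, 34, 80.6, [498.0, 263.0])
(458, -266, 37, 13, 126.7, [448.0, 441.0])
(516, -325, 90, 39, 90.1, [317.0, 317.0])
(445, -350, 80, 33, 80.6, [498.0, 263.0])
```

View pics/w3.png

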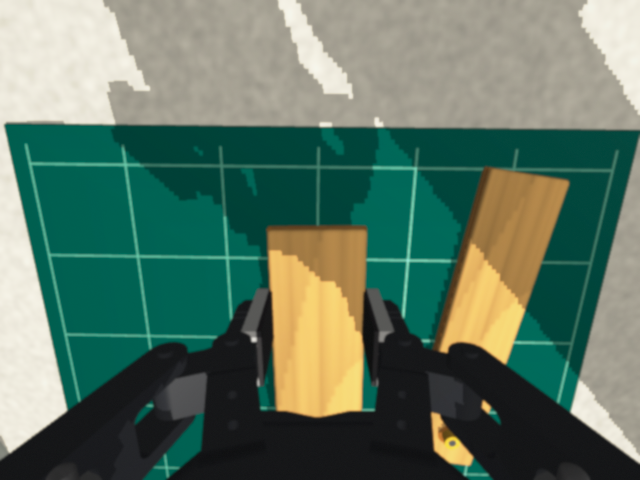

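The plaque is held square, 50 mm behind its centre. I'll refine the press pose from the earlier top and side pictures.

```bash
cat > fit.py <<'E'
from h import *
L=np.array([(-165,95,10),(-165,-95,10),(-48,110,131),(-48,-110,131)])/1000
def W(p,l): 
    c,s=np.cos(p[2]),np.sin(p[2]); return np.c_[p[0]+c*l[:,0]-s*l[:,1],p[1]+s*l[:,0]+c*l[:,1],l[:,2]]
E
python3 - <<'E'
from fit import *
p=(.681,-.003,.191)
a=cv2.imread("pics/top0.png");b=cv2.imread("pics/side0.png")
A=cv2.resize(a[90:250,255:395],None,fx=3.5,fy=3.5,interpolation=cv2.INTER_CUBIC)
B=cv2.resize(b[140:290,180:350],None,fx=1,fy=1)
B=cv2.resize(B,(397,350),interpolation=cv2.INTER_CUBIC)
H=np.zeros((560,490,3),np.uint8)
A=cv2.resize(a[90:250,260:390],(390,480),interpolation=cv2.INTER_CUBIC) #x3
B=cv2.resize(b[145:290,185:345],(400,362),interpolation=cv2.INTER_CUBIC) #x2.5
for I,c,off,s in((A,"top",(260,90),3),(B,"side",(185,145),2.5)):
    for q in px(c,W(p,L)): 
        print(c,q.round(1)); cv2.drawMarker(I,tuple(((q-off)*s).astype(int)),(0,0,255),cv2.MARKER_CROSS,9,1)
C=np.zeros((480,795,3),np.uint8);C[:,:390]=A;C[:362,395:]=B
cv2.imwrite("pics/fit.png",C)
E
```

```text
top [289.7 242.5]
top [373.8 228. ]
top [269.3 182.3]
top [377.8 164. ]
side [291.2 279.4]
side [341.7 219.9]
side [235.  220.6]
side [300.7 154.6]
```

View pics/fit.png

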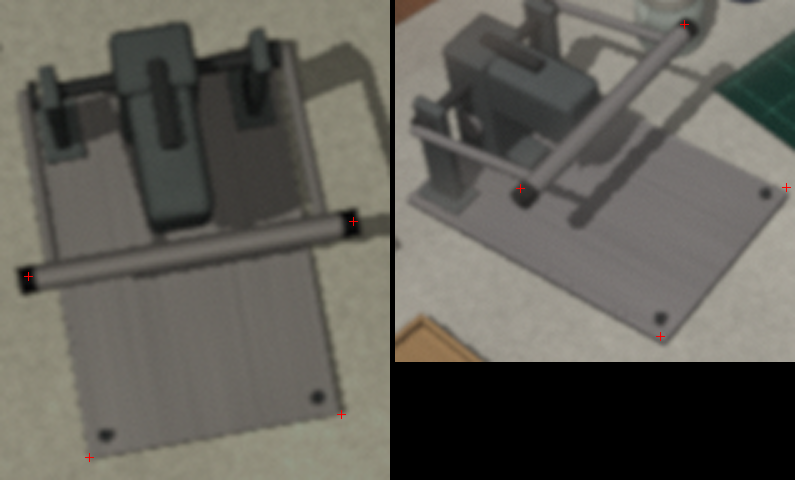

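```bash
python3 - <<'E'
from fit import *
from scipy.optimize import least_squares
t=np.array([(90,457),(341,412),(27,278),(352,222)])/3+[260,90]
s=np.array([(664,343),(786,197),(526,193),(687,27)]); s=(s-[395,0])/2.5+[185,145]
for wt in((1,0),(1,1),(0,1)):
    f=lambda p:np.r_[wt[0]*(px("top",W(p,L))-t).ravel(),wt[1]*(px("side",W(p,L))-s).ravel()]
    r=least_squares(f,(.681,-.003,.191),x_scale=.01); print(r.x.round(4),r.fun.round(1))
E
```

```text
[ 0.6811 -0.002   0.1971] [-0.2  0.3  0.1  0.3  0.1 -0.1  0.  -0.4 -0.  -0.  -0.  -0.  -0.  -0.
 -0.  -0. ]
[ 0.6785 -0.0018  0.1939] [-0.6  1.4 -0.3  1.7 -0.2  1.  -0.2  1.1 -0.7 -1.8  0.7 -3.1 -1.8 -0.5
 -0.8 -0.4]
[ 6.748e-01 -6.000e-04  1.895e-01] [-0.   0.  -0.   0.  -0.   0.  -0.   0.  -0.2 -0.2  1.6 -1.7 -1.3  0.8
  0.1  0.9]
```

Request:
send_rows(motion="1 -3 0.3 -1 0;1 -7 0.8 -2.2 0;1 -11 1.3 -2.2 0;1 -15 1.7 -2.2 0;1 -19 2.2 -2.2 0")

```text
clock: 10.75
eef_pos: [0.493, -0.1374, 0.0598]
tool_rot: [-0.704, 0.711, -0.011, -0.002]
ft_force: [0.5, -0.1, -1.0]
grip_width: 0.038
grasp_force: 60.4
```

Request:
send_rows(motion="1 -4 0.4 0 0.1;1 -8 0.9 0 0.2;1 -9.9 1.1 0 0.32;1 -9.9 1.1 0 0.44;1 -9.9 1.1 0 0.56")

```text
clock: 11.25
eef_pos: [0.483, -0.0387, 0.0576]
tool_rot: [-0.479, 0.878, -0.011, 0.0]
ft_force: [-0.7, 0.4, -0.9]
grip_width: 0.0384
grasp_force: 60.4
```

Request:
send_rows(motion="1 0 0 0 0.14;1 0 0 0 0.28;1 0 0 0 0.42;1 0 0 0 0.56;1 0 0 0 0.7")

```text
clock: 11.75
eef_pos: [0.4831, -0.0398, 0.0576]
tool_rot: [-0.147, 0.989, -0.01, 0.004]
ft_force: [-0.8, -0.7, -0.5]
grip_width: 0.0379
grasp_force: 60.4
```

Request:
send_rows(motion="1 0 0 0 0.105;1 0 0 0 0.105;1 0 0 0 0.105")

```text
clock: 12.05
eef_pos: [0.4833, -0.0398, 0.0578]
tool_rot: [-0.099, 0.995, -0.01, 0.005]
ft_force: [-0.4, -0.7, -1.5]
grip_width: 0.0381
grasp_force: 60.4
```

```bash
python3 s.py
```

```text
[-0.071  0.354 -0.329  0.875 -0.018 -0.27 ] [ 0.4833 -0.0398  0.0578] yaw -2.943 z [ 0.011 -0.019 -1.   ]
```

Request:
send_rows(motion="1 0 0 1.5 0;1 0 0 3 0;1 0 0 4 0;1 0 0 4.4 0;1 0 0 4.4 0")

```text
clock: 12.55
eef_pos: [0.4837, -0.0407, 0.0136]
tool_rot: [-0.098, 0.995, -0.01, 0.004]
ft_force: [-0.5, 0.7, -0.9]
grip_width: 0.0381
grasp_force: 60.4
```

Request:
send_rows(motion="1 -1 0 0 0;1 -2.5 0 0 0;1 -4 0 0 0;1 -5.5 0 0 0;1 -5.5 0 0 0")

```text
clock: 13.05
eef_pos: [0.542, -0.0296, 0.0158]
tool_rot: [-0.098, 0.995, -0.01, 0.008]
ft_force: [0.2, -0.7, -0.4]
grip_width: 0.0382
grasp_force: 60.4
```

```bash
python3 s.py; python3 - <<'E'
from h import *
o,im=snap("wrist","w4");  o2,b=snap("side","s4")
B=cv2.resize(b[130:290,180:360],(540,480),interpolation=cv2.INTER_CUBIC)[:,:,::-1]
C=np.zeros((480,800,3),np.uint8);C[:,:540]=B;C[:390,540:]=cv2.resize(im[:,160:480],(260,390))[:,:,::-1]
cv2.imwrite("pics/c4.png",C)
E
```

```text
[-0.044  0.5   -0.223  0.83  -0.018 -0.242] [ 0.542  -0.0296  0.0158] yaw -2.944 z [ 0.017 -0.019 -1.   ]
```

View pics/w4.png

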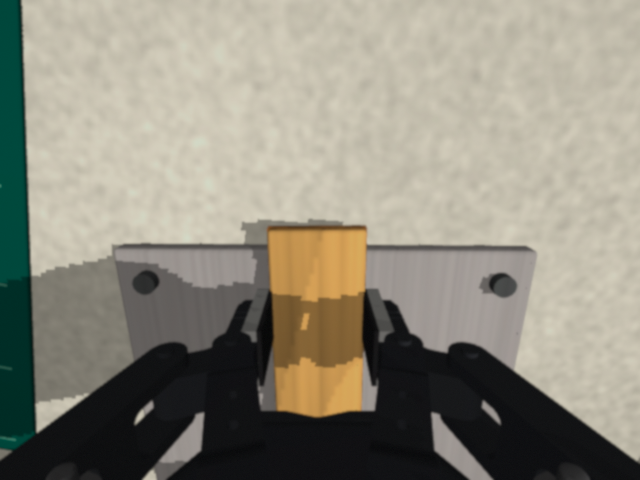

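View pics/c4.png

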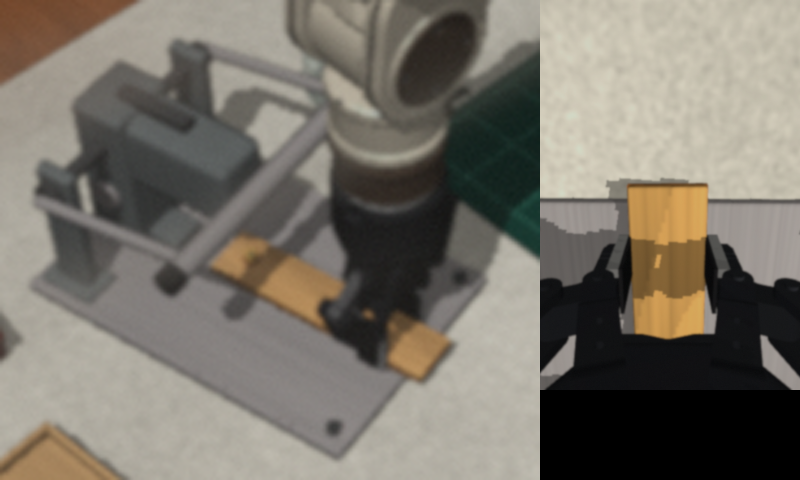

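```bash
cat > edge.py <<'E'
from fit import *
def die(o,l,r):
    e=w("wrist",[l,r],.01,o); d=e[0]-e[1]; m=e.mean(0)  # l is -y side
    y=-d[:2]/np.linalg.norm(d[:2]); u=np.array([y[1],-y[0]])
    return m[:2]+.165*u,np.arctan2(u[1],u[0]),np.linalg.norm(d),m
E
python3 - <<'E'
from edge import *
o=bot.get_obs()
print(die(o,(117,249),(533,252)))
e=w("wrist",[(269,228),(366,228)],.0244,o);print(e, e.mean(0))
E
```

```text
(array([6.76532880e-01, 7.92338918e-05]), np.float64(0.19702603472418254), np.float64(0.1824422383688625), array([ 0.51472512, -0.03222014,  0.01      ]))
[[ 0.50485382 -0.0553314   0.0244    ]
 [ 0.49726478 -0.0184877   0.0244    ]] [ 0.5010593  -0.03690955  0.0244    ]
```

The plaque is on the press line, and its bare end (row 228) is still just outside the bed front edge (row 249). Sliding in the rest, then releasing and looking.

Request:
send_rows(motion="1 -0.7 0 0.4 0;1 -1.4 0 0.45 0;1 -2.2 0 0.5 0;1 -2.2 0 0.5 0")

```text
clock: 13.55
eef_pos: [0.5577, -0.026, 0.0113]
tool_rot: [-0.098, 0.995, -0.01, 0.003]
ft_force: [-8.2, -0.7, 15.8]
grip_width: 0.0383
grasp_force: 62.2
```

Request:
send_rows(motion="-0.35 0 0 0 0;-0.35 0 0 0 0;-0.35 0 0 0 0;-0.35 0 0 0 0")

```text
clock: 13.95
eef_pos: [0.5598, -0.0258, 0.0096]
tool_rot: [-0.098, 0.995, -0.01, 0.005]
ft_force: [0.0, 0.4, -0.3]
grip_width: 0.0579
grasp_force: 0.0
```

Request:
send_rows(motion="-0.35 0.5 0 -1.5 0;-0.35 1.5 0 -4 0;-0.35 3 0 -7 0;-0.35 5 0 -10 0;-0.35 5 0 -10 0")

```text
clock: 14.45
eef_pos: [0.5102, -0.0341, 0.1143]
tool_rot: [-0.098, 0.995, -0.011, 0.008]
ft_force: [1.4, 0.2, -0.5]
grip_width: 0.0578
grasp_force: 0.0
```

```bash
python3 s.py; python3 - <<'E'
from h import *
o,im=snap("wrist","w5");  o2,b=snap("side","s5")
B=cv2.resize(b[150:260,180:340],(640,440),interpolation=cv2.INTER_CUBIC)[:,:,::-1]
cv2.imwrite("pics/c5.png",B)
E
```

```text
[-0.056  0.33  -0.192  1.029 -0.019 -0.252] [ 0.5102 -0.0341  0.1143] yaw -2.946 z [ 0.019 -0.02  -1.   ]
```

View pics/w5.png

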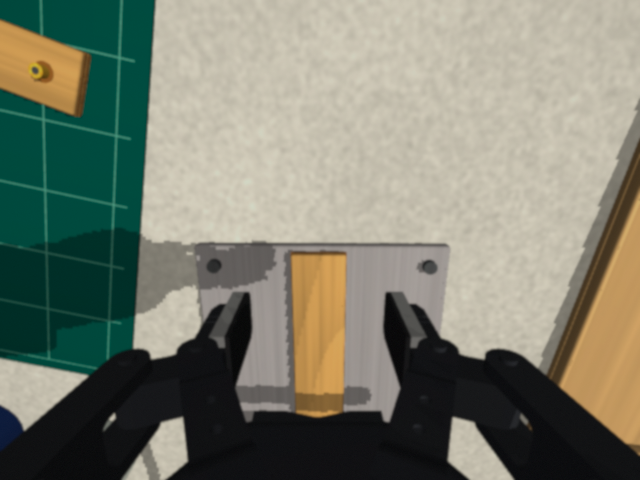

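```bash
python3 - <<'E'
from edge import *
im=cv2.imread("pics/w5.png").astype(float)
g=im.mean(2)
for c in(300,318,338): print("plaque col",c,[f"{v:.0f}" for v in g[238:262,c]])
for c in(270,380,430): print("bed col",c,[f"{v:.0f}" for v in g[236:256,c]])
print([f"{v:.0f}" for v in g[256,188:206]],[f"{v:.0f}" for v in g[256,438:456]])
print([f"{v:.0f}" for v in im[262,284:298,0]],[f"{v:.0f}" for v in im[262,340:352,0]])
E
```

```text
plaque col 300 ['193', '195', '196', '188', '161', '118', '93', '102', '125', '141', '145', '141', '123', '91', '67', '70', '90', '114', '130', '136', '137', '137', '137', '138']
plaque col 318 ['193', '191', '188', '178', '150', '110', '90', '102', '124', '140', '146', '144', '132', '108', '81', '72', '87', '110', '126', '133', '134', '133', '134', '135']
plaque col 338 ['183', '185', '187', '181', '157', '117', '92', '100', '121', '137', '144', '141', '126', '99', '75', '74', '96', '124', '144', '153', '154', '155', '155', '155']
bed col 270 ['196', '195', '193', '191', '190', '179', '150', '106', '80', '81', '88', '93', '94', '94', '93', '94', '93', '93', '93', '94']
bed col 380 ['188', '187', '187', '187', '185', '178', '153', '116', '93', '101', '123', '141', '149', '152', '153', '154', '153', '154', '153', '153']
bed col 430 ['191', '192', '192', '193', '194', '189', '173', '140', '106', '99', '118', '138', '148', '153', '155', '155', '155', '155', '155', '155']
['129', '128', '127', '126', '126', '123', '119', '117', '126', '138', '138', '127', '108', '97', '96', '96', '95', '95'] ['150', '150', '150', '150', '153', '154', '154', '153', '154', '155', '159', '168', '179', '183', '183', '183', '184', '184']
['128', '114', '98', '91', '90', '87', '79', '71', '72', '78', '79', '79', '78', '78'] ['87', '89', '90', '90', '88', '95', '115', '135', '144', '145', '144', '143']
```

```bash
python3 - <<'E'
from edge import *
o=bot.get_obs()
u=np.array([np.cos(.196),np.sin(.196)]);n=np.array([-u[1],u[0]])
a=w("wrist",(318,245.8),.01,o)[0];b=w("wrist",(318,254.7),.02,o)[0];c=w("wrist",(318,251.1),.01,o)[0]
print("inset top",(b-a)[:2]@u,"bottom",(c-a)[:2]@u)
L,Rr=w("wrist",[(198.5,256),(448.3,256)],.01,o);P,Q=w("wrist",[(290,262),(346,262)],.02,o)
print("bed w",np.linalg.norm(L-Rr),"pl w",np.linalg.norm(P-Q),"lateral",((P+Q)/2-(L+Rr)/2)[:2]@n)
print(die(o,(197,245.5),(449.3,246.5))[:3])
E
```

```text
inset top 0.003156523163467942 bottom 0.004072797866711121
bed w 0.18240074211084875 pl w 0.039446284470448685 lateral -0.003004952166174309
(array([0.67844279, 0.00177922]), np.float64(0.1996913101664247), np.float64(0.18254785881370011))
```

View pics/c5.png

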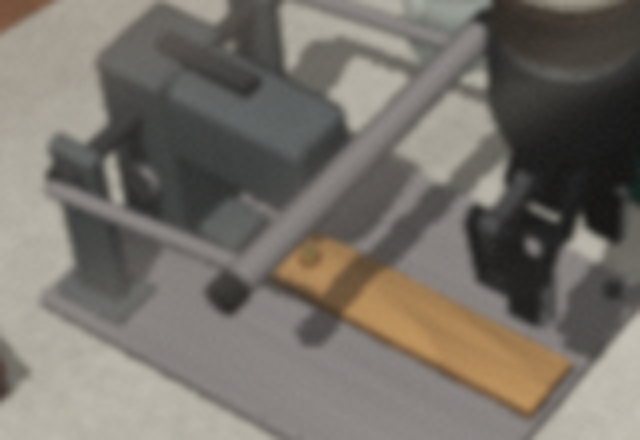

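The wrist view gives bed front corners near (197,245) and (449,246), and the plaque end at row 254. The plaque needs about 3.5 mm more travel, and sideways it's uncertain by about 3 mm. I'll clear the arm and compare plaque and bed from the top.

Request:
send_rows(motion="-0.35 4 0 -1 0;-0.35 8 0 -2 0;-0.35 12 0 -3 0;-0.35 16 0 -4 0;-0.35 17 0 -5 0")

```text
clock: 15.05
eef_pos: [0.3374, -0.0657, 0.1567]
tool_rot: [-0.098, 0.995, -0.009, 0.002]
ft_force: [0.0, -0.7, 0.2]
grip_width: 0.0576
grasp_force: 0.0
```

```bash
python3 s.py; python3 - <<'E'
from h import *
o,a=snap("top","t6"); snap("side","s6"); snap("wrist","w6")
for r in plaques(a,"top",.02,amin=150): print(r)
A=cv2.resize(a[150:250,270:390],(720,600),interpolation=cv2.INTER_CUBIC)[:,:,::-1]
cv2.imwrite("pics/c6.png",A)
E
```

```text
[-0.177 -0.024 -0.5    1.085 -0.017 -0.373] [ 0.3374 -0.0657  0.1567] yaw -2.946 z [ 0.006 -0.018 -1.   ]
(359, -665, 117, 59, 151.2, [615.0, 314.0])
(428, -293, 180, 41, 80.0, [449.0, 279.0])
(584, -22, 127, 44, 11.5, [327.0, 206.0])
(501, 285, 301, 233, 4.0, [186.0, 241.0])
(856, 512, 99, 99, 137.6, [89.0, 79.0])
(990, -5, 1444, 121, 91.6, [323.0, 22.0])
```

View pics/c6.png

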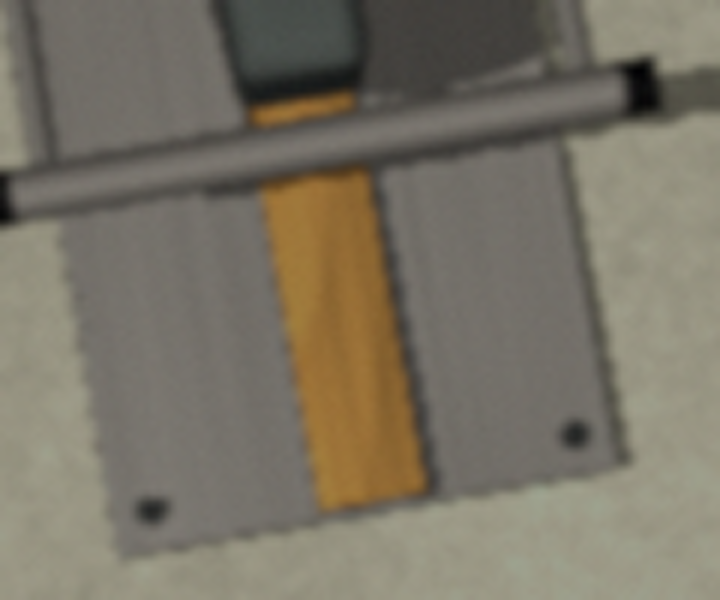

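The top crop shows the plaque square to the bed, with its end 3 mm inside the front edge. It needs about 4 mm further in and about 1.7 mm toward +y. Regripping to correct it.

Request:
send_rows(motion="-0.35 -4 0 1 0;-0.35 -8 0 2 0;-0.35 -12 0 3 0;-0.35 -16 0 4 0;-0.35 -17 0 5 0")

```text
clock: 15.7
eef_pos: [0.5154, -0.0323, 0.1075]
tool_rot: [-0.099, 0.995, -0.01, 0.007]
ft_force: [-1.0, -0.8, 0.5]
grip_width: 0.0577
grasp_force: 0.0
```

Request:
send_rows(motion="-0.35 -2 0 3 0;-0.35 -3.5 0 6 0;-0.35 -4.5 0 8.5 0;-0.35 -5 0 9.8 0;-0.35 -5 0 9.8 0")

```text
clock: 16.2
eef_pos: [0.5585, -0.0253, 0.0088]
tool_rot: [-0.098, 0.995, -0.01, 0.003]
ft_force: [-1.2, 0.0, 0.5]
grip_width: 0.0575
grasp_force: 0.0
```

Request:
send_rows(motion="1 0 0 0 0;1 0 0 0 0;1 0 0 0 0;1 0 0 0 0")

```text
clock: 16.6
eef_pos: [0.5603, -0.0259, 0.013]
tool_rot: [-0.098, 0.995, -0.01, 0.006]
ft_force: [-0.4, 0.4, -0.5]
grip_width: 0.0379
grasp_force: 60.1
```

Request:
send_rows(motion="1 -0.2 0.1 -0.05 0;1 -0.4 0.17 -0.05 0;1 -0.4 0.17 -0.05 0")

```text
clock: 16.9
eef_pos: [0.5641, -0.0231, 0.0128]
tool_rot: [-0.098, 0.995, -0.01, 0.006]
ft_force: [0.0, 0.2, 1.6]
grip_width: 0.038
grasp_force: 60.4
```

```bash
python3 s.py
```

```text
[-0.031  0.541 -0.158  0.857 -0.019 -0.228] [ 0.5641 -0.0231  0.0128] yaw -2.945 z [ 0.013 -0.019 -1.   ]
```

Request:
send_rows(motion="-0.35 0 0 0 0;-0.35 0 0 0 0;-0.35 0 0 0 0;-0.35 0 0 0 0")

```text
clock: 17.3
eef_pos: [0.5633, -0.0233, 0.0122]
tool_rot: [-0.098, 0.995, -0.01, 0.005]
ft_force: [-0.1, -0.3, 0.1]
grip_width: 0.0573
grasp_force: 0.0
```

Request:
send_rows(motion="-0.35 0.5 0 -1.5 0;-0.35 1.5 0 -4 0;-0.35 3 0 -7 0;-0.35 5 0 -10 0;-0.35 5 0 -10 0")

```text
clock: 17.8
eef_pos: [0.5137, -0.0316, 0.117]
tool_rot: [-0.098, 0.995, -0.011, 0.008]
ft_force: [1.5, -0.3, -0.0]
grip_width: 0.0577
grasp_force: 0.0
```

```bash
cat > chk.py <<'E'
import sys
from edge import *
o,im=snap("wrist",sys.argv[1]); z0=float(sys.argv[2]) if len(sys.argv)>2 else .01
g=cv2.GaussianBlur(im,(3,3),0).astype(float)
def tr(cols,lo,hi):  # dark->light transitions down the rows
    v=g[lo:hi,cols[0]:cols[1]].mean((1,2)); d=np.gradient(v); i=[k for k in range(1,len(d)-1) if d[k]>6 and d[k]>=d[k-1] and d[k]>d[k+1]]
    return [(lo+k+.5*(d[k-1]-d[k+1])/(d[k-1]-2*d[k]+d[k+1])) for k in i]
print("plaque cols",np.round(tr((305,333),225,285),1)," bed cols",np.round(tr((365,415),225,285),1))
b=g[275,270:370]; m=(b[:,0]-b[:,2])>40; k=np.where(m)[0]+270; print("plaque cols at 275:",k.min(),k.max())
hs=cv2.inRange(im[255:300],(0,0,0),(75,75,75)); n,_,st,ce=cv2.connectedComponentsWithStats(hs)
print([(ce[i]+[0,255]).round(1).tolist()+[int(st[i,4])] for i in range(1,n) if 60<st[i,4]<400])
E
python3 chk.py w7; python3 s.py
```

```text
plaque cols [239.9 253.9]  bed cols [240.1]
plaque cols at 275: 291 346
[[211.9, 259.9, 151], [425.5, 259.7, 111], [581.2, 276.5, 118], [590.0, 276.7, 320]]
[-0.05   0.337 -0.18   1.036 -0.019 -0.246] [ 0.514  -0.0314  0.1152] yaw -2.946 z [ 0.018 -0.019 -1.   ]
```

Inset is about 7 mm and the plaque is laterally centred on the bed screws. Next I press the bar.

Request:
send_rows(motion="1 0 0 -3 0;1 0 0 -6 0;1 -4 0 -6 0;1 -8 -0.1 -6 0;1 -12 -0.1 -6 0")

```text
clock: 18.35
eef_pos: [0.6316, -0.0074, 0.173]
tool_rot: [-0.098, 0.995, -0.01, 0.005]
ft_force: [1.8, -0.3, -0.1]
grip_width: -0.0002
grasp_force: 0.0
```

```bash
python3 s.py; python3 - <<'E'
from fit import *
o=bot.get_obs(); p=(.680,-.0005,.196)
b=W(p,np.array([[-.048,0,.14]])); r=R.from_quat(o["tool_rot"]).as_matrix(); print(b,(r.T@(b[0]-o["eef_pos"])*100).round(2))
E
```

```text
[-0.002  0.521  0.267  1.304 -0.019 -0.199] [ 0.6316 -0.0074  0.173 ] yaw -2.945 z [ 0.013 -0.019 -1.   ]
[[ 0.63291904 -0.00984788  0.14      ]] [-0.06 -0.2   3.31]
```

Request:
send_rows(motion="1 0 -0.15 2 0;1 0 -0.15 3.5 0;1 0 -0.15 4.5 0;1 0 -0.15 5.5 0;1 0 -0.15 6.3 0")

```text
clock: 18.85
eef_pos: [0.6302, -0.0102, 0.1099]
tool_rot: [-0.098, 0.995, -0.01, 0.004]
ft_force: [-4.9, 0.2, 7.2]
grip_width: 0.0003
grasp_force: 3.6
```

Request:
send_rows(motion="1 0 0 0.4 0;1 0 0 0.8 0;1 0 0 1.1 0;1 0 0 1.3 0;1 0 0 1.3 0")

```text
clock: 19.35
eef_pos: [0.6307, -0.0102, 0.0984]
tool_rot: [-0.098, 0.995, -0.01, 0.005]
ft_force: [-4.8, 1.6, 8.7]
grip_width: -0.0
grasp_force: 4.2
```

Request:
send_rows(motion="1 0 0 0.2 0;1 0 0 0.3 0;1 0 0 0.3 0")

```text
clock: 19.65
eef_pos: [0.6309, -0.0103, 0.097]
tool_rot: [-0.098, 0.995, -0.01, 0.006]
ft_force: [-6.7, 1.4, 14.1]
grip_width: -0.0003
grasp_force: 6.9
```

Request:
send_rows(motion="1 0 0 0.2 0;1 0 0 0.3 0;1 0 0 0.3 0")

```text
clock: 19.95
eef_pos: [0.6311, -0.0104, 0.0961]
tool_rot: [-0.098, 0.995, -0.01, 0.007]
ft_force: [-10.9, 1.3, 23.1]
grip_width: 0.0002
grasp_force: 11.3
```

Request:
send_rows(motion="1 0 0 -2 0;1 0 0 -4 0;1 0 0.15 -6 0;1 0 0.15 -8.2 0;1 0 0.15 -8.2 0")

```text
clock: 20.45
eef_pos: [0.6325, -0.0075, 0.1769]
tool_rot: [-0.098, 0.995, -0.011, 0.009]
ft_force: [0.5, 0.2, 0.4]
grip_width: 0.0001
grasp_force: 0.0
```

Request:
send_rows(motion="-0.35 4 0.1 0 0;-0.35 8 0.1 0 0;-0.35 12 0.1 0 0;-0.35 12 0.1 3 0;-0.35 12 0.1 6 0")

```text
clock: 20.95
eef_pos: [0.5126, -0.0315, 0.1119]
tool_rot: [-0.098, 0.995, -0.01, 0.007]
ft_force: [0.7, -0.2, -0.7]
grip_width: 0.0577
grasp_force: 0.0
```

```bash
python3 s.py;python3 chk.py w8; python3 -c "
from h import *
print(rel(bot.get_obs(),[.5641,-.0231,.0105]))"
```

```text
[-0.05   0.339 -0.185  1.03  -0.018 -0.246] [ 0.5126 -0.0315  0.1119] yaw -2.946 z [ 0.015 -0.019 -1.   ]
plaque cols [243.8 258.2]  bed cols [244.]
plaque cols at 275: 290 346
[[209.5, 263.5, 175], [586.3, 276.6, 129], [595.6, 276.9, 345], [426.8, 264.1, 122]]
[-5.55 -0.08  9.57]
```

Request:
send_rows(motion="-0.35 -2 0 3 0;-0.35 -3.5 0 6 0;-0.35 -4.7 0 8.5 0;-0.35 -5.2 0 9.8 0;-0.35 -5.2 0 9.8 0")

```text
clock: 21.5
eef_pos: [0.5638, -0.0227, 0.0121]
tool_rot: [-0.098, 0.995, -0.01, 0.003]
ft_force: [-0.9, 0.3, 0.0]
grip_width: 0.0577
grasp_force: 0.0
```

Request:
send_rows(motion="1 0 0 0 0;1 0 0 0 0;1 0 0 0 0;1 0 0 0 0")

```text
clock: 21.9
eef_pos: [0.5659, -0.023, 0.0157]
tool_rot: [-0.098, 0.995, -0.01, 0.006]
ft_force: [-1.3, 0.0, 2.9]
grip_width: 0.0371
grasp_force: 60.6
```

Request:
send_rows(motion="1 2 0 0 0;1 4.5 0 0 0;1 7 0 0 0;1 9.5 0 0 0;1 11 0 -1 0")

```text
clock: 22.4
eef_pos: [0.4544, -0.0443, 0.0231]
tool_rot: [-0.098, 0.995, -0.01, 0.004]
ft_force: [0.0, 0.9, 0.6]
grip_width: 0.0372
grasp_force: 60.1
```

Request:
send_rows(motion="1 1.5 0 -1.5 0;1 3 0 -3 0;1 3 0 -4.5 0;1 3 0 -4.5 0")

```text
clock: 22.8
eef_pos: [0.4288, -0.0495, 0.0704]
tool_rot: [-0.098, 0.995, -0.011, 0.008]
ft_force: [1.3, 1.0, 0.6]
grip_width: 0.037
grasp_force: 60.1
```

```bash
python3 s.py; python3 - <<'E'
from h import *
o,b=snap("side","s9"); _,a=snap("top","t9"); bb=px("side",[o["eef_pos"]+.118*np.array([.981,.195,0])])[0]; print(bb)
x,y=int(bb[0]),int(bb[1]); B=cv2.resize(b[max(0,y-40):y+40,max(0,x-50):x+50],(600,480),interpolation=cv2.INTER_CUBIC)[:,:,::-1]
cv2.imwrite("pics/c9.png",B)
E
```

```text
[-0.102  0.242 -0.453  0.856 -0.018 -0.298] [ 0.4288 -0.0495  0.0704] yaw -2.946 z [ 0.017 -0.02  -1.   ]
[305.92718066 225.51438603]
```

View pics/c9.png

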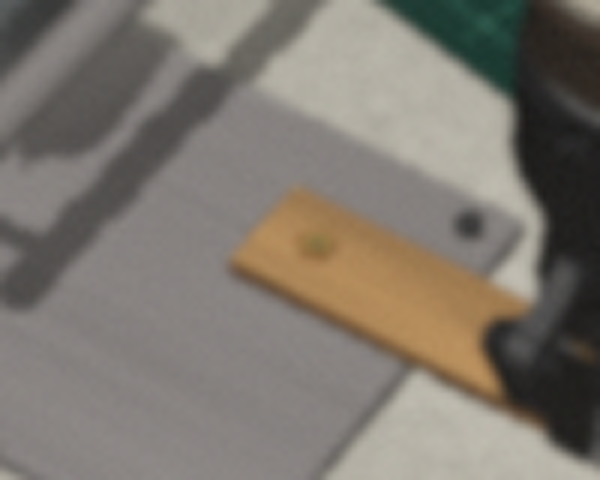

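The bush flange at (317,245) looks down on the wood. Now to the tray.

Request:
send_rows(motion="1 0 0 0 -0.14;1 0 0 0 -0.28;1 0 0 0 -0.42;1 0 0 0 -0.56;1 0 0 0 -0.7")

```text
clock: 23.4
eef_pos: [0.427, -0.049, 0.0671]
tool_rot: [-0.436, 0.9, -0.011, 0.001]
ft_force: [-0.4, -0.2, -1.0]
grip_width: 0.0371
grasp_force: 60.1
```

Request:
send_rows(motion="1 0 0 0 -0.14;1 0 0 0 -0.28;1 0 0 0 -0.42;1 0 0 0 -0.56;1 0 0 0 -0.74")

```text
clock: 23.9
eef_pos: [0.427, -0.049, 0.0671]
tool_rot: [0.722, -0.692, 0.01, 0.003]
ft_force: [-0.2, 0.9, -1.1]
grip_width: 0.0372
grasp_force: 60.1
```

Request:
send_rows(motion="1 -3 -1.5 0 0;1 -6.5 -3.5 -0.2 0;1 -10 -5.5 -0.3 0;1 -13.5 -7.4 -0.3 0;1 -17 -9.3 -0.3 0")

```text
clock: 24.4
eef_pos: [0.5145, 0.1256, 0.0677]
tool_rot: [0.72, -0.694, 0.011, 0.003]
ft_force: [0.6, -0.3, -0.7]
grip_width: 0.0372
grasp_force: 60.2
```

Request:
send_rows(motion="1 -3.5 -2 0 0;1 -7 -4 0 0;1 -10 -5.6 0 0;1 -11 -6 0 0;1 -11 -6 0 0")

```text
clock: 24.9
eef_pos: [0.57, 0.2376, 0.0657]
tool_rot: [0.72, -0.693, 0.011, 0.003]
ft_force: [-1.0, -1.0, -0.4]
grip_width: 0.0373
grasp_force: 60.2
```

```bash
python3 s.py; python3 - <<'E'
from h import *
o,a=snap("top","t10");_,im=snap("wrist","w10")
for r in plaques(a,"top",.075,amin=150)[:4]: print(r)
print(rel(o,[.564,.24,.0115]))
cv2.imwrite("pics/c10.png",np.hstack([cv2.resize(im,(400,300)),cv2.resize(a[140:340,90:357],(400,300))])[:,:,::-1])
E
```

```text
[ 0.406  0.58   0.074  1.063 -0.022 -1.203] [0.57   0.2376 0.0657] yaw -1.533 z [ 0.011 -0.02  -1.   ]
(362, -633, 112, 57, 150.6, [615.0, 314.0])
(427, -280, 171, 38, 80.7, [449.0, 279.0])
(432, 627, 53, 27, 46.8, [12.0, 268.0])
(502, 209, 285, 97, 4.0, [222.0, 236.0])
[-0.38  0.64  5.41]
```

View pics/c10.png

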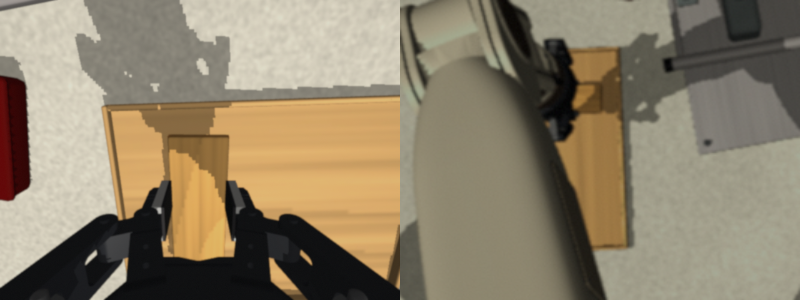

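The plaque is over the tray, inside the walls. Lowering and releasing.

Request:
send_rows(motion="1 -0.4 1 2 0;1 -0.4 1 3.8 0;1 -0.4 1 4.8 0;1 -0.4 1 5.3 0;1 -0.4 1 5.5 0")

```text
clock: 25.5
eef_pos: [0.5607, 0.2378, 0.0122]
tool_rot: [0.719, -0.695, 0.011, 0.003]
ft_force: [0.4, -0.4, -0.4]
grip_width: 0.037
grasp_force: 60.4
```

Request:
send_rows(motion="-0.35 0 0 0 0;-0.35 0 0 0 0;-0.35 0 0 0 0;-0.35 0 0 0 0")

```text
clock: 25.9
eef_pos: [0.5613, 0.239, 0.0129]
tool_rot: [0.72, -0.694, 0.011, 0.002]
ft_force: [0.4, -0.3, -0.0]
grip_width: 0.0577
grasp_force: 0.0
```

Request:
send_rows(motion="-0.35 0 0 -3 0;-0.35 0 0 -7 0;-0.35 0 0 -11 0;-0.35 0 0 -15 0")

```text
clock: 26.3
eef_pos: [0.5587, 0.2417, 0.164]
tool_rot: [0.72, -0.694, 0.011, 0.003]
ft_force: [1.2, -0.0, 0.1]
grip_width: 0.0574
grasp_force: 0.0
```

```bash
python3 s.py; python3 - <<'E'
from h import *
o,im=snap("wrist","w11"); o,a=snap("top","t11")
for r in plaques(a,"top",.013,amin=150)[:4]: print(r)
E
```

```text
[ 0.419  0.487  0.188  1.268 -0.022 -1.187] [0.5587 0.2417 0.164 ] yaw -1.535 z [ 0.012 -0.019 -1.   ]
(358, -669, 119, 60, 150.6, [615.0, 315.0])
(427, -296, 180, 40, 80.6, [449.0, 279.0])
(431, 660, 55, 28, 33.8, [13.0, 268.0])
(504, 246, 302, 153, 3.9, [212.0, 237.0])
```

View pics/w11.png

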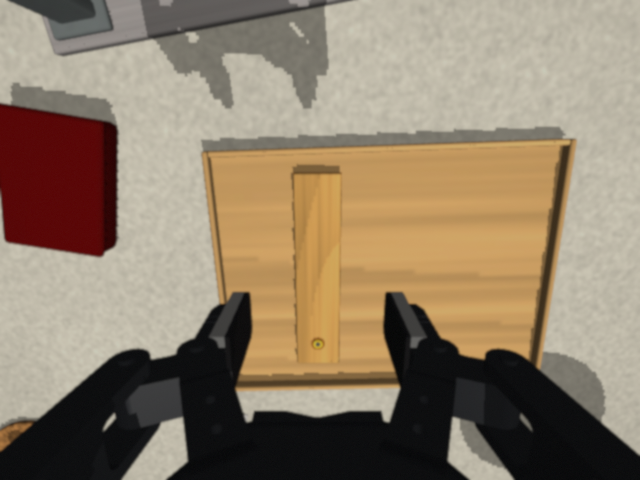

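The plaque lies flat in the tray with its bush seated at (318,344). Now the second plaque.

Request:
send_rows(motion="-0.7 4.8 1.3 0 0.05;-0.7 9.6 2.6 0 0.1;-0.7 14.4 3.9 0 0.15;-0.7 19.2 5.3 0 0.2;-0.7 24 6.6 0 0.2")

```text
clock: 26.9
eef_pos: [0.5005, -0.0021, 0.166]
tool_rot: [-0.647, 0.763, -0.011, -0.002]
ft_force: [0.8, -0.5, 0.2]
grip_width: 0.0725
grasp_force: 0.0
```

Request:
send_rows(motion="-0.7 4.8 0.2 0 0;-0.7 9.6 0.3 0 0;-0.7 14.4 0.5 0 0;-0.7 19.2 0.7 0 0;-0.7 24 0.9 0 0")

```text
clock: 27.4
eef_pos: [0.4525, -0.2375, 0.17]
tool_rot: [-0.647, 0.763, -0.011, -0.001]
ft_force: [1.1, 0.2, 0.1]
grip_width: 0.0724
grasp_force: 0.0
```

```bash
python3 s.py; python3 - <<'E'
from h import *
o,im=snap("wrist","w12")
for r in plaques(im,"wrist",.013,o,amin=1500): print(r)
print(rel(o,[.4198,-.3453,.15]))
E
```

```text
[-0.477  0.282 -0.103  1.165 -0.011 -1.883] [ 0.4525 -0.2375  0.17  ] yaw -1.735 z [ 0.013 -0.019 -1.   ]
(427, -296, 179, 40, 80.6, [340.0, 138.0])
[11.14  1.5   2.16]
```

Request:
send_rows(motion="-0.7 4 0.5 0.7 0;-0.7 8 1 1.4 0;-0.7 11.1 1.5 2.2 0;-0.7 11.1 1.5 2.2 0")

```text
clock: 27.85
eef_pos: [0.4188, -0.3459, 0.1482]
tool_rot: [-0.645, 0.764, -0.011, -0.002]
ft_force: [-0.1, 1.5, -0.2]
grip_width: 0.0729
grasp_force: 0.0
```

```bash
python3 s.py; python3 - <<'E'
from h import *
o,im=snap("wrist","w13")
for r in plaques(im,"wrist",.013,o,amin=1500):
    print(r); t=np.radians(r[4]); c=np.array(r[:2])/1000-.05*np.array([np.cos(t),np.sin(t)]); print(c,rel(o,[*c,.003]),"twist",yaw(o)-(t-np.pi))
E
```

```text
[-0.686  0.359 -0.054  1.138 -0.008 -2.087] [ 0.4188 -0.3459  0.1482] yaw -1.741 z [ 0.01  -0.019 -1.   ]
(427, -297, 180, 40, 80.6, [321.0, 276.0])
[ 0.4188337  -0.34632861] [-0.21  0.18 14.52] twist -0.005722438695378695
```

Request:
send_rows(motion="-0.7 -0.2 0.15 4 0;-0.7 -0.2 0.15 8 0;-0.7 -0.2 0.15 11.5 0;-0.7 -0.2 0.15 13.7 0;-0.7 -0.2 0.15 14.5 0")

```text
clock: 28.4
eef_pos: [0.4201, -0.3411, 0.0022]
tool_rot: [-0.647, 0.762, -0.009, -0.002]
ft_force: [0.7, 0.7, -1.0]
grip_width: 0.0724
grasp_force: 0.0
```

Request:
send_rows(motion="1 0 0 0 0;1 0 0 0 0;1 0 0 0 0;1 0 0 0 0;1 0 0 0 0")

```text
clock: 28.9
eef_pos: [0.4227, -0.3446, 0.0067]
tool_rot: [-0.647, 0.763, -0.013, -0.001]
ft_force: [0.6, 1.2, 7.7]
grip_width: 0.0378
grasp_force: 60.7
```

Request:
send_rows(motion="1 0 0 -1 0;1 0 0 -2 0;1 0 0 -3 0;1 0 0 -4.5 0;1 0 0 -4.5 0")

```text
clock: 29.4
eef_pos: [0.4222, -0.3442, 0.0524]
tool_rot: [-0.647, 0.763, -0.014, -0.001]
ft_force: [0.2, 0.1, -0.8]
grip_width: 0.0377
grasp_force: 60.1
```

```bash
python3 s.py; python3 - <<'E'
from h import *
o,im=snap("wrist","w14"); print(rel(o,[.4858,-.0406,.058]),"twist to",yaw(o)+2.9456)
g=im.astype(float); c=g[200:280,305:333].mean(1); print([int(v[0]-v[2]) for v in c[::4]])
E
```

```text
[-0.68   0.452 -0.188  0.904 -0.007 -2.086] [ 0.4222 -0.3442  0.0524] yaw -1.736 z [ 0.016 -0.022 -1.   ]
[-30.98  -1.31  -1.14] twist to 1.2100583026631544
[-54, -54, -54, -31, 65, 93, 95, 95, 96, 96, 95, 95, 97, 96, 96, 96, 97, 97, 97, 98]
```

Request:
send_rows(motion="1 -3 0 -0.7 0;1 -7 -0.3 -1.1 0;1 -11 -0.5 -1.1 0;1 -15 -0.6 -1.1 0;1 -19 -0.8 -1.1 0")

```text
clock: 29.95
eef_pos: [0.4591, -0.1551, 0.0571]
tool_rot: [-0.646, 0.763, -0.011, -0.002]
ft_force: [1.4, 0.0, -1.0]
grip_width: 0.0377
grasp_force: 60.1
```

Request:
send_rows(motion="1 -4 -0.2 0 0.1;1 -8 -0.4 0 0.2;1 -12 -0.5 0 0.3;1 -12 -0.5 0 0.44;1 -12 -0.5 0 0.56")

```text
clock: 30.45
eef_pos: [0.4838, -0.0374, 0.055]
tool_rot: [-0.41, 0.912, -0.011, 0.001]
ft_force: [-0.2, -0.5, -0.7]
grip_width: 0.0378
grasp_force: 60.1
```

Request:
send_rows(motion="1 0 0 0 0.14;1 0 0 0 0.28;1 0 0 0 0.42;1 0 0 0 0.56;1 0 0 0 0.65")

```text
clock: 30.95
eef_pos: [0.4835, -0.039, 0.055]
tool_rot: [-0.096, 0.995, -0.01, 0.005]
ft_force: [0.5, 0.4, -0.6]
grip_width: 0.0375
grasp_force: 60.1
```

```bash
python3 s.py; python3 -c "
from h import *
o=bot.get_obs();print(rel(o,[.4858,-.0386,.0158]),rel(o,[.5667,-.0226,.0150]),yaw(o)+2.9456)"
```

```text
[-0.069  0.358 -0.331  0.869 -0.018 -0.261] [ 0.4835 -0.039   0.055 ] yaw -2.95 z [ 0.011 -0.019 -1.   ]
[-0.2   0.08  3.92] [-8.45  0.11  4.06] -0.004082123348575273
```

Request:
send_rows(motion="1 0 0.05 1.5 0;1 0 0.05 3 0;1 0 0.05 3.8 0;1 0 0.05 4 0;1 0 0.05 4 0")

```text
clock: 31.45
eef_pos: [0.4842, -0.0394, 0.0153]
tool_rot: [-0.098, 0.995, -0.01, 0.005]
ft_force: [0.1, -0.4, -1.0]
grip_width: 0.0377
grasp_force: 60.1
```

Request:
send_rows(motion="1 -2 0 0.05 0;1 -4 0 0.1 0;1 -6 0.03 0.17 0;1 -7.5 0.05 0.25 0;1 -8.4 0.05 0.3 0")

```text
clock: 31.95
eef_pos: [0.5686, -0.0223, 0.0142]
tool_rot: [-0.098, 0.995, -0.01, 0.006]
ft_force: [-0.4, -0.5, 1.9]
grip_width: 0.0377
grasp_force: 60.3
```

Request:
send_rows(motion="1 0 0 0 0;1 0 0 0 0")

```text
clock: 32.15
eef_pos: [0.5676, -0.0226, 0.0141]
tool_rot: [-0.098, 0.995, -0.01, 0.006]
ft_force: [2.4, 0.1, 2.4]
grip_width: 0.0378
grasp_force: 60.4
```

```bash
python3 s.py; python3 -c "
from h import *
o=bot.get_obs();print(rel(o,[.5667,-.0226,.0137]))"
```

```text
[-0.03   0.545 -0.148  0.864 -0.019 -0.226] [ 0.5676 -0.0226  0.0141] yaw -2.945 z [ 0.014 -0.019 -1.   ]
[0.09 0.01 0.04]
```

Release, back off and check numerically.

Request:
send_rows(motion="-0.35 0 0 0 0;-0.35 0 0 0 0;-0.35 0 0 0 0;-0.35 0 0 0 0")

```text
clock: 32.55
eef_pos: [0.5664, -0.0226, 0.0133]
tool_rot: [-0.098, 0.995, -0.01, 0.005]
ft_force: [-0.8, -0.0, -1.2]
grip_width: 0.0576
grasp_force: 0.0
```

Request:
send_rows(motion="-0.35 0.5 0 -1.5 0;-0.35 1.5 0 -4 0;-0.35 3 0 -7 0;-0.35 5.3 0 -10 0;-0.35 5.3 0 -10 0")

```text
clock: 33.05
eef_pos: [0.5139, -0.0315, 0.1179]
tool_rot: [-0.098, 0.995, -0.011, 0.008]
ft_force: [0.7, 0.8, -0.6]
grip_width: 0.0582
grasp_force: 0.0
```

```bash
python3 s.py; python3 chk.py w15
```

```text
[-0.05   0.333 -0.177  1.041 -0.019 -0.246] [ 0.5139 -0.0315  0.1179] yaw -2.946 z [ 0.018 -0.02  -1.   ]
plaque cols [239.3 254.2]  bed cols [239.5]
plaque cols at 275: 290 344
[[212.0, 259.5, 142], [425.1, 259.3, 104], [579.8, 276.9, 117], [588.8, 276.7, 317]]
```

```bash
python3 - <<'E'
from h import *
for n in("w7","w15"):
    g=cv2.imread(f"pics/{n}.png").astype(float)
    for r in (262,290,320,350,380,400):
        b=g[r-2:r+3,265:375].mean(0); k=np.where(b[:,2]-b[:,0]>35)[0]+265; print(n,r,k.min(),k.max(),(k.min()+k.max())/2)
E
```

```text
w7 262 291 346 318.5
w7 290 292 346 319.0
w7 320 293 345 319.0
w7 350 294 344 319.0
w7 380 295 344 319.5
w7 400 296 342 319.0
w15 262 289 344 316.5
w15 290 291 345 318.0
w15 320 293 345 319.0
w15 350 295 345 320.0
w15 380 297 346 321.5
w15 400 298 345 321.5
```

The plaque is rotated by about 0.03 rad, so I'll regrip it to square it up.

Request:
send_rows(motion="-0.35 -2.3 0 3 0;-0.35 -3.8 0 6 0;-0.35 -4.8 0 8.5 0;-0.35 -5.3 0 9.8 0;-0.35 -5.3 0 9.8 0")

```text
clock: 33.6
eef_pos: [0.5653, -0.0223, 0.0126]
tool_rot: [-0.098, 0.995, -0.01, 0.003]
ft_force: [0.4, -0.5, -0.1]
grip_width: 0.0575
grasp_force: 0.0
```

Request:
send_rows(motion="1 0 0 0 0.01;1 0 0 0 0.01;1 0 0 0 0.01;1 0 0 0 0.01;1 0 0 0 0.01")

```text
clock: 34.1
eef_pos: [0.5674, -0.0226, 0.0165]
tool_rot: [-0.093, 0.996, -0.01, 0.006]
ft_force: [-0.6, 1.1, 3.7]
grip_width: 0.0365
grasp_force: 60.5
```

Request:
send_rows(motion="-0.35 0 0 0 0;-0.35 0 0 0 0;-0.35 0 0 0 0;-0.35 0 0 0 0")

```text
clock: 34.5
eef_pos: [0.5667, -0.0225, 0.0152]
tool_rot: [-0.093, 0.996, -0.01, 0.005]
ft_force: [-0.9, 0.0, 0.7]
grip_width: 0.0577
grasp_force: 0.0
```

Request:
send_rows(motion="-0.35 0.5 0 -1.5 0;-0.35 1.5 0 -4 0;-0.35 3 0 -7 0;-0.35 5.3 0 -10 0;-0.35 5.3 0 -10 -0.01")

```text
clock: 35.0
eef_pos: [0.5138, -0.0309, 0.1199]
tool_rot: [-0.098, 0.995, -0.011, 0.008]
ft_force: [1.2, -0.5, 1.0]
grip_width: 0.0574
grasp_force: 0.0
```

```bash
python3 s.py; python3 chk.py w16; python3 - <<'E'
from h import *
for n in("w16",):
    g=cv2.imread(f"pics/{n}.png").astype(float)
    for r in (262,290,320,350,380,400):
        b=g[r-2:r+3,265:375].mean(0); k=np.where(b[:,2]-b[:,0]>35)[0]+265; print(n,r,k.min(),k.max(),(k.min()+k.max())/2)
E
```

```text
[-0.049  0.331 -0.174  1.046 -0.019 -0.245] [ 0.5138 -0.0309  0.1199] yaw -2.945 z [ 0.019 -0.02  -1.   ]
plaque cols [238.3 253.8]  bed cols [238.7]
plaque cols at 275: 290 343
[[211.9, 258.9, 126], [423.5, 258.6, 96], [577.1, 276.5, 111], [585.7, 276.7, 307]]
w16 262 289 343 316.0
w16 290 290 344 317.0
w16 320 292 344 318.0
w16 350 294 344 319.0
w16 380 296 345 320.5
w16 400 297 344 320.5
```

Request:
send_rows(motion="-0.35 -2.3 0 3 0;-0.35 -3.8 0 6 0;-0.35 -4.8 0 8.5 0;-0.35 -5.3 0 9.9 0;-0.35 -5.3 0 9.9 0")

```text
clock: 35.55
eef_pos: [0.5651, -0.0217, 0.0135]
tool_rot: [-0.098, 0.995, -0.01, 0.002]
ft_force: [0.5, 0.0, -0.5]
grip_width: 0.0576
grasp_force: 0.0
```

Request:
send_rows(motion="1 0 0 0 0;1 0 0 0 0;1 0 0 0 0;1 0 0 0 0;1 0.05 0 -0.05 0.02")

```text
clock: 36.05
eef_pos: [0.5667, -0.0221, 0.0176]
tool_rot: [-0.088, 0.996, -0.01, 0.006]
ft_force: [0.3, -0.5, -0.9]
grip_width: 0.0356
grasp_force: 59.9
```

Request:
send_rows(motion="1 0 0 0 0.02;1 0 0 0 0.02;-0.35 0 0 0 0.02;-0.35 0 0 0 0.02;-0.35 0 0 0 0.02")

```text
clock: 36.55
eef_pos: [0.566, -0.0221, 0.0166]
tool_rot: [-0.078, 0.997, -0.01, 0.005]
ft_force: [-0.4, 0.2, 0.7]
grip_width: 0.0579
grasp_force: 0.0
```

Request:
send_rows(motion="-0.35 0.5 0 -1.5 0;-0.35 1.5 0 -4 0;-0.35 3 0 -7 0;-0.35 5.3 0 -10 0;-0.35 5.3 0 -10 -0.04")

```text
clock: 37.05
eef_pos: [0.5127, -0.0288, 0.1215]
tool_rot: [-0.098, 0.995, -0.011, 0.008]
ft_force: [0.7, -0.2, 0.2]
grip_width: 0.0578
grasp_force: 0.0
```

```bash
python3 s.py; python3 chk.py w17; python3 - <<'E'
from h import *
for n in("w17",):
    g=cv2.imread(f"pics/{n}.png").astype(float)
    for r in (262,290,320,350,380,400):
        b=g[r-2:r+3,265:375].mean(0); k=np.where(b[:,2]-b[:,0]>35)[0]+265; print(n,r,k.min(),k.max(),(k.min()+k.max())/2)
E
```

```text
[-0.045  0.328 -0.175  1.049 -0.019 -0.242] [ 0.5127 -0.0288  0.1215] yaw -2.945 z [ 0.018 -0.02  -1.   ]
plaque cols [238.7 253.9]  bed cols [239.]
plaque cols at 275: 289 342
[[209.7, 258.9, 125], [419.9, 258.8, 97], [572.6, 276.7, 108], [581.1, 276.7, 298]]
w17 262 289 343 316.0
w17 290 289 342 315.5
w17 320 289 341 315.0
w17 350 290 339 314.5
w17 380 290 338 314.0
w17 400 290 336 313.0
```

Request:
send_rows(motion="-0.35 -2.3 -0.1 3 0;-0.35 -3.8 -0.1 6 0;-0.35 -4.8 -0.1 8.5 0;-0.35 -5.3 -0.1 10.2 0;-0.35 -5.3 -0.1 10.2 0")

```text
clock: 37.6
eef_pos: [0.5641, -0.0208, 0.0121]
tool_rot: [-0.098, 0.995, -0.01, 0.002]
ft_force: [-0.8, 0.1, 0.2]
grip_width: 0.0576
grasp_force: 0.0
```

Request:
send_rows(motion="1 0 0 0 0;1 0 0 0 0;1 0 0 0 0;1 0 0 0 0;1 0 0.05 -0.05 -0.02")

```text
clock: 38.1
eef_pos: [0.5664, -0.0206, 0.016]
tool_rot: [-0.108, 0.994, -0.01, 0.006]
ft_force: [-1.1, -0.2, -0.3]
grip_width: 0.0368
grasp_force: 60.0
```

Request:
send_rows(motion="1 0 0 0 0;-0.35 0 0 0 0;-0.35 0 0 0 0;-0.35 0 0 0 0")

```text
clock: 38.5
eef_pos: [0.5659, -0.0205, 0.0152]
tool_rot: [-0.108, 0.994, -0.01, 0.005]
ft_force: [0.0, -0.4, 0.4]
grip_width: 0.0576
grasp_force: 0.0
```

Request:
send_rows(motion="-0.35 0.5 0 -1.5 0;-0.35 1.5 0 -4 0;-0.35 3 0 -7 0;-0.35 5.3 0 -10.2 0;-0.35 5.3 0 -10.2 0.02")

```text
clock: 39.0
eef_pos: [0.5134, -0.0304, 0.1221]
tool_rot: [-0.097, 0.995, -0.011, 0.009]
ft_force: [0.8, 0.1, 0.8]
grip_width: 0.0578
grasp_force: 0.0
```

```bash
python3 s.py; python3 chk.py w18; python3 - <<'E'
from h import *
for n in("w18",):
    g=cv2.imread(f"pics/{n}.png").astype(float)
    for r in (262,290,320,350,380,400):
        b=g[r-2:r+3,265:375].mean(0); k=np.where(b[:,2]-b[:,0]>35)[0]+265; print(n,r,k.min(),k.max(),(k.min()+k.max())/2)
E
```

```text
[-0.048  0.328 -0.172  1.05  -0.019 -0.243] [ 0.5134 -0.0304  0.1221] yaw -2.946 z [ 0.019 -0.02  -1.   ]
plaque cols [237.9 254. ]  bed cols [238.1]
plaque cols at 275: 293 347
[[212.2, 258.7, 117], [422.1, 258.3, 83], [574.1, 276.7, 108], [582.6, 276.7, 299]]
w18 262 293 347 320.0
w18 290 294 346 320.0
w18 320 294 345 319.5
w18 350 295 345 320.0
w18 380 296 344 320.0
w18 400 296 342 319.0
```

Now it's straight. A final nudge back of about 1 mm in x and 2 mm sideways, then I re-check.

Request:
send_rows(motion="-0.35 -2.3 0.1 3 0;-0.35 -3.8 0.1 6 0;-0.35 -4.8 0.1 8.5 0;-0.35 -5.3 0.1 10.2 0;-0.35 -5.3 0.1 10.2 0")

```text
clock: 39.55
eef_pos: [0.5639, -0.0202, 0.0117]
tool_rot: [-0.098, 0.995, -0.01, 0.002]
ft_force: [-1.2, 0.3, 0.3]
grip_width: 0.0579
grasp_force: 0.0
```

Request:
send_rows(motion="1 0 0 0 0;1 0 0 0 0;1 0 0 0 0;1 0 0 -0.05 0;1 0.1 -0.2 -0.05 0")

```text
clock: 40.05
eef_pos: [0.5658, -0.0226, 0.0166]
tool_rot: [-0.098, 0.995, -0.01, 0.006]
ft_force: [0.6, -0.2, -1.3]
grip_width: 0.0369
grasp_force: 60.0
```

Request:
send_rows(motion="1 0 0 0 0;-0.35 0 0 0 0;-0.35 0 0 0 0;-0.35 0 0 0 0")

```text
clock: 40.45
eef_pos: [0.5655, -0.0227, 0.0159]
tool_rot: [-0.098, 0.995, -0.01, 0.005]
ft_force: [-0.5, -0.2, -0.2]
grip_width: 0.0576
grasp_force: 0.0
```

Request:
send_rows(motion="-0.35 0.5 0 -1.5 0;-0.35 1.5 0 -4 0;-0.35 3 0 -7 0;-0.35 5.3 0 -10.2 0;-0.35 5.3 0 -10.2 0")

```text
clock: 40.95
eef_pos: [0.5126, -0.0315, 0.1227]
tool_rot: [-0.098, 0.995, -0.011, 0.009]
ft_force: [0.7, 0.3, 0.9]
grip_width: 0.0578
grasp_force: 0.0
```

```bash
python3 s.py; python3 chk.py w19; python3 - <<'E'
from fit import *
for n in("w19",):
    g=cv2.imread(f"pics/{n}.png").astype(float)
    for r in (262,290,320,350,380,400):
        b=g[r-2:r+3,265:375].mean(0); k=np.where(b[:,2]-b[:,0]>35)[0]+265; print(n,r,k.min(),k.max(),(k.min()+k.max())/2)
print(rel(bot.get_obs(),W((.680,-.0005,.196),np.array([[-.048,0,.175]]))[0]))
E
```

```text
[-0.05   0.326 -0.174  1.051 -0.019 -0.246] [ 0.5126 -0.0315  0.1227] yaw -2.946 z [ 0.019 -0.02  -1.   ]
plaque cols [238.9 253.9]  bed cols [239.1]
plaque cols at 275: 292 345
[[213.8, 259.0, 128], [423.1, 258.6, 88], [575.0, 276.3, 106], [583.3, 276.7, 295]]
w19 262 291 345 318.0
w19 290 292 345 318.5
w19 320 293 344 318.5
w19 350 293 343 318.0
w19 380 294 342 318.0
w19 400 294 340 317.0
[-12.25  -0.35  -5.23]
```

The pose now matches the first plaque's within about 1.5 mm. Pressing.

Request:
send_rows(motion="1 0 0 -2.5 0;1 0 0 -5 0;1 -4 0 -5 0;1 -8 -0.1 -5 0;1 -12.1 -0.1 -5 0")

```text
clock: 41.5
eef_pos: [0.6317, -0.0072, 0.1684]
tool_rot: [-0.098, 0.995, -0.01, 0.005]
ft_force: [1.5, 0.2, -0.2]
grip_width: -0.0005
grasp_force: 0.0
```

Request:
send_rows(motion="1 0 -0.15 1.5 0;1 0 -0.15 3 0;1 0 -0.15 4 0;1 0 -0.15 4.6 0;1 0 -0.15 5.2 0")

```text
clock: 42.0
eef_pos: [0.6304, -0.0099, 0.1164]
tool_rot: [-0.098, 0.995, -0.01, 0.004]
ft_force: [-5.1, -0.1, 5.8]
grip_width: 0.0002
grasp_force: 3.4
```

Request:
send_rows(motion="1 0 0 0.5 0;1 0 0 1 0;1 0 0 1.5 0;1 0 0 1.9 0;1 0 0 2.2 0")

```text
clock: 42.5
eef_pos: [0.631, -0.0101, 0.0965]
tool_rot: [-0.098, 0.995, -0.01, 0.005]
ft_force: [-8.4, 0.5, 17.7]
grip_width: 0.0001
grasp_force: 9.1
```

Request:
send_rows(motion="1 0 0 0.2 0;1 0 0 0.3 0;1 0 0 0.3 0")

```text
clock: 42.8
eef_pos: [0.6311, -0.0102, 0.0963]
tool_rot: [-0.098, 0.995, -0.01, 0.006]
ft_force: [-10.3, 0.7, 20.5]
grip_width: 0.0002
grasp_force: 10.3
```

Request:
send_rows(motion="1 0 0 -2 0;1 0 0 -4 0;1 0 0.15 -6 0;1 0 0.15 -7.7 0;1 0 0.15 -7.7 0")

```text
clock: 43.3
eef_pos: [0.6324, -0.0075, 0.172]
tool_rot: [-0.098, 0.995, -0.011, 0.009]
ft_force: [0.5, 0.2, 0.9]
grip_width: -0.0002
grasp_force: 0.0
```

Request:
send_rows(motion="-0.35 4 0.1 0 0;-0.35 8 0.1 0 0;-0.35 12.1 0.1 0 0;-0.35 12.1 0.1 3 0;-0.35 12.1 0.1 5 0")

```text
clock: 43.8
eef_pos: [0.5105, -0.0314, 0.1163]
tool_rot: [-0.098, 0.995, -0.01, 0.005]
ft_force: [0.8, 0.3, -0.1]
grip_width: 0.0578
grasp_force: 0.0
```

```bash
python3 s.py;python3 chk.py w20; python3 -c "
from h import *
print(rel(bot.get_obs(),[.5645,-.0226,.0115]))"
```

```text
[-0.051  0.333 -0.181  1.043 -0.019 -0.246] [ 0.5105 -0.0314  0.1163] yaw -2.946 z [ 0.012 -0.019 -1.   ]
plaque cols [245.1 260.5]  bed cols [245.2]
plaque cols at 275: 290 345
[[581.1, 276.6, 121], [589.9, 276.8, 324], [210.8, 264.3, 172], [424.0, 264.9, 114]]
[-5.63 -0.04 10.15]
```

Request:
send_rows(motion="-0.35 -2 0 3 0;-0.35 -3.5 0 6 0;-0.35 -4.8 0 8.5 0;-0.35 -5.3 0 10.2 0;-0.35 -5.3 0 10.2 0")

```text
clock: 44.35
eef_pos: [0.5636, -0.0225, 0.0128]
tool_rot: [-0.098, 0.995, -0.01, 0.002]
ft_force: [-0.6, -0.0, 0.0]
grip_width: 0.0577
grasp_force: 0.0
```

Request:
send_rows(motion="1 0 0 0 0;1 0 0 0 0;1 0 0 0 0;1 0 0 0 0")

```text
clock: 44.75
eef_pos: [0.566, -0.0228, 0.017]
tool_rot: [-0.098, 0.995, -0.01, 0.006]
ft_force: [-0.7, 0.2, -0.4]
grip_width: 0.0364
grasp_force: 60.0
```

Request:
send_rows(motion="1 2 0 0 0;1 4.5 0 0 0;1 7 0 0 0;1 9.5 0 0 0;1 11 0 -1 0")

```text
clock: 45.25
eef_pos: [0.4545, -0.0441, 0.0245]
tool_rot: [-0.098, 0.995, -0.01, 0.004]
ft_force: [-0.3, -0.2, -0.4]
grip_width: 0.0364
grasp_force: 60.0
```

Request:
send_rows(motion="1 1.5 0 -1.5 0;1 3 0 -3 0;1 3 0 -4.5 0;1 3 0 -4.5 0")

```text
clock: 45.65
eef_pos: [0.429, -0.0493, 0.072]
tool_rot: [-0.098, 0.995, -0.011, 0.008]
ft_force: [0.5, -0.3, -0.8]
grip_width: 0.0363
grasp_force: 60.0
```

```bash
python3 s.py; python3 - <<'E'
from h import *
o,b=snap("side","s21")
# compare bush look: brass pixels in unset (s5) / set(s9) / now
for n in("s5","s9","s21"):
    im=cv2.imread(f"pics/{n}.png"); g=cv2.cvtColor(im,cv2.COLOR_BGR2GRAY)
    c=(258,212) if n=="s5" else (309,226)
    print(n); print(g[c[1]-7:c[1]+9,c[0]-8:c[0]+9])
E
```

```text
[-0.102  0.24  -0.451  0.861 -0.018 -0.298] [ 0.429  -0.0493  0.072 ] yaw -2.945 z [ 0.018 -0.02  -1.   ]
s5
[[126 130 133 131 129 124 119 111 100  90  85  82  86  86  87  86  85]
 [131 134 132 128 125 119 111 102  91  84  82  87  87  87  84  86  85]
 [132 132 127 125 119 111 100  91  83  82  85  86  86  85  85  84  83]
 [130 129 126 121 111 101  92  86  83  84  84  88  85  85  85  84  83]
 [129 125 121 113 103  96  92  93  87  88  93  98  98  93  89  86  83]
 [126 120 111 102  95  93  99 104 101 103 109 116 116 110 105  98  96]
 [120 112 106  97  98 102 108 109 110 116 121 127 125 124 121 117 110]
 [113 105 100 103 111 114 110 108 109 114 122 128 129 128 125 126 126]
 [105  99 106 118 122 118 112 109 107 106 117 129 135 131 128 128 128]
 [100 108 122 131 124 113 112 110 104 103 118 133 135 135 133 131 126]
 [107 122 136 140 126 112 108 107 105 111 126 138 140 140 137 133 123]
 [119 133 142 142 136 123 114 111 116 126 135 140 141 140 137 129 113]
 [129 137 140 140 141 134 130 130 135 141 143 144 142 141 133 116 100]
 [124 134 132 137 139 139 139 142 144 146 146 146 141 134 118 103  9
[... 1726 characters left out ...]
140 129 123 121 118 119 119 123 136 139 138 137 133 132 131]
 [144 144 143 134 124 122 122 116 121 128 138 140 142 141 138 137 134]
 [142 142 143 140 131 127 127 126 133 139 141 143 143 140 142 140 138]
 [140 142 141 142 140 139 138 141 144 145 146 144 142 143 144 141 142]
 [141 141 140 142 141 142 145 147 147 148 147 145 143 143 144 144 140]
 [138 140 142 140 141 141 143 146 145 147 145 147 145 145 144 144 143]
 [123 133 138 141 142 143 142 140 144 145 143 147 147 147 145 146 143]
 [ 98 108 123 135 140 141 142 142 142 143 142 146 147 147 147 147 145]
 [ 91  90  96 111 125 135 139 141 144 143 142 144 142 146 147 146 148]
 [108  96  89  94 102 115 125 134 141 142 143 143 145 144 146 147 145]]
```

The bush looks the same as the first seated one. On to the tray.

Request:
send_rows(motion="1 0 0 0 -0.14;1 0 0 0 -0.28;1 0 0 0 -0.42;1 0 0 0 -0.56;1 0 0 0 -0.7")

```text
clock: 46.2
eef_pos: [0.4273, -0.0489, 0.0688]
tool_rot: [-0.436, 0.9, -0.011, 0.001]
ft_force: [0.1, -0.5, -0.8]
grip_width: 0.0364
grasp_force: 60.0
```

Request:
send_rows(motion="1 0 0 0 -0.14;1 0 0 0 -0.28;1 0 0 0 -0.42;1 0 0 0 -0.56;1 0 0 0 -0.71")

```text
clock: 46.7
eef_pos: [0.4274, -0.0489, 0.0688]
tool_rot: [0.722, -0.692, 0.011, 0.003]
ft_force: [-0.3, 0.1, -0.8]
grip_width: 0.0365
grasp_force: 60.0
```

Request:
send_rows(motion="1 -3 -0.4 0 0;1 -6.5 -0.8 -0.2 0;1 -10 -1.3 -0.3 0;1 -13.5 -1.8 -0.3 0;1 -17 -2.3 -0.3 0")

```text
clock: 47.2
eef_pos: [0.4444, 0.1232, 0.0688]
tool_rot: [0.72, -0.694, 0.011, 0.003]
ft_force: [-0.0, -0.9, -0.4]
grip_width: 0.0367
grasp_force: 60.0
```

Request:
send_rows(motion="1 -3.5 -0.5 0 0;1 -7 -1 0 0;1 -10 -1.5 0 0;1 -11 -1.5 0 0;1 -11 -1.5 0 0")

```text
clock: 47.7
eef_pos: [0.4551, 0.2332, 0.0667]
tool_rot: [0.72, -0.693, 0.011, 0.003]
ft_force: [-0.1, -1.1, -0.8]
grip_width: 0.0369
grasp_force: 60.0
```

```bash
python3 s.py; python3 - <<'E'
from h import *
o,im=snap("wrist","w22")
print(rel(o,[.449,.234,.012]))
g=im.astype(float); c=g[180:290,305:333].mean((1)); print([int(v.mean()) for v in c[::3]])
r=g[262:266].mean((0,2)); print([int(v) for v in r[120:560:6]])
E
```

```text
[ 0.487  0.396 -0.235  0.939 -0.023 -1.122] [0.4551 0.2332 0.0667] yaw -1.533 z [ 0.011 -0.02  -1.   ]
[-0.21  0.66  5.46]
[104, 106, 105, 105, 104, 105, 105, 105, 106, 106, 106, 114, 106, 56, 79, 98, 99, 99, 100, 100, 100, 100, 100, 101, 105, 107, 116, 121, 128, 149, 162, 164, 165, 166, 166, 165, 165]
[136, 158, 163, 161, 156, 163, 158, 164, 165, 93, 143, 163, 163, 163, 163, 162, 162, 162, 162, 161, 161, 161, 161, 161, 101, 107, 157, 156, 151, 152, 156, 157, 158, 109, 102, 106, 106, 101, 107, 107, 108, 155, 162, 162, 162, 162, 162, 162, 162, 163, 163, 163, 163, 163, 163, 163, 163, 163, 164, 105, 52, 128, 188, 202, 208, 210, 206, 206, 212, 209, 208, 206, 203, 211]
```

Request:
send_rows(motion="1 -0.3 0.4 2 0;1 -0.3 0.4 3.8 0;1 -0.3 0.4 4.8 0;1 -0.3 0.4 5.2 0;1 -0.3 0.4 5.4 0")

```text
clock: 48.25
eef_pos: [0.452, 0.2332, 0.0134]
tool_rot: [0.719, -0.695, 0.011, 0.003]
ft_force: [0.2, 0.4, 0.4]
grip_width: 0.0365
grasp_force: 60.3
```

Request:
send_rows(motion="-0.35 0 0 0 0;-0.35 0 0 0 0;-0.35 0 0 0 0;-0.35 0 0 0 0")

```text
clock: 48.65
eef_pos: [0.4524, 0.2343, 0.0141]
tool_rot: [0.72, -0.694, 0.011, 0.002]
ft_force: [-0.1, -0.0, -0.3]
grip_width: 0.0576
grasp_force: 0.0
```

Request:
send_rows(motion="-0.35 0 0 -3 0;-0.35 0 0 -7 0;-0.35 0 0 -11 0;-0.35 0 0 -15 0;-0.35 4 0 -16 0")

```text
clock: 49.15
eef_pos: [0.4547, 0.2014, 0.1796]
tool_rot: [0.722, -0.692, 0.013, -0.003]
ft_force: [0.9, -0.6, -0.5]
grip_width: 0.0576
grasp_force: 0.0
```

Request:
send_rows(motion="-0.35 4 0 0 0;-0.35 8 0 0 0;-0.35 12 0 0 0;-0.35 16 0 0 0;-0.35 20 0 0 0")

```text
clock: 49.65
eef_pos: [0.4584, -0.0041, 0.1787]
tool_rot: [0.72, -0.694, 0.011, 0.002]
ft_force: [0.8, 1.0, -0.7]
grip_width: 0.0575
grasp_force: 0.0
```

```bash
python3 s.py; python3 - <<'E'
from h import *
o,a=snap("top","t23"); _,b=snap("side","s23")
for c,im in(("top",a),("side",b)):
    for t in("plaque_a","tin","jar","brush_pot","press"):
        print(c,t,[(np.round(x["rect"]).tolist(),round(x["conf"],2)) for x in boxes_of(c,t)][:4])
# edges in tray: dark side/shadow outlines
d=a.astype(float)-cv2.imread("pics/top0.png")[:,:,::-1]; d=np.abs(d).max(2)
k=cv2.morphologyEx((d>14).astype(np.uint8),cv2.MORPH_CLOSE,np.ones((3,3)))
n,_,st,ce=cv2.connectedComponentsWithStats(k)
for i in range(1,n):
    if st[i,4]>60: print(st[i].tolist())
E
```

```text
[ 0.004  0.18  -0.213  1.164 -0.019 -1.603] [ 0.4584 -0.0041  0.1787] yaw -1.535 z [ 0.013 -0.019 -1.   ]
top plaque_a [([455.0, 368.0, 84.0, 31.0], 0.85), ([323.0, 147.0, 115.0, 84.0], 0.63), ([188.0, 215.0, 83.0, 21.0], 0.57), ([221.0, 118.0, 54.0, 46.0], 0.56)]
top tin [([221.0, 118.0, 56.0, 44.0], 0.93)]
top jar [([411.0, 128.0, 35.0, 34.0], 0.62)]
top brush_pot [([465.0, 121.0, 49.0, 50.0], 0.97)]
top press [([323.0, 163.0, 114.0, 135.0], 0.64), ([409.0, 129.0, 39.0, 39.0], 0.56), ([447.0, 238.0, 112.0, 146.0], 0.48)]
side plaque_a [([484.0, 270.0, 22.0, 28.0], 0.93), ([222.0, 372.0, 89.0, 80.0], 0.78), ([186.0, 335.0, 88.0, 75.0], 0.66)]
side tin [([149.0, 248.0, 68.0, 60.0], 0.92), ([423.0, 197.0, 126.0, 125.0], 0.54)]
side jar [([297.0, 147.0, 31.0, 38.0], 0.57)]
side brush_pot []
side press [([267.0, 214.0, 146.0, 135.0], 0.81)]
[0, 36, 640, 444, 190923]
[362, 118, 31, 43, 753]
[601, 167, 39, 122, 3288]
```

```bash
python3 - <<'E'
from h import *
print(w("side",[(222,372),(186,335)],.01).round(3)); print(bot.get_obs()["clock"])
print(workorder.job_done())
E
```

```text
[[0.443 0.287 0.01 ]
 [0.549 0.287 0.01 ]]
50.25
the job is handed in; nothing more can be done
None
```

I set the bushes of both plaques present on the press, pushing the bar down to its stop at the middle, and laid the two side by side in the tray. I handed the job in at 50 s, and no verdict came back. Pictures showed the first bush home; the second was checked only from pixel values that matched the first.

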